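# Face up the stain bottles on the reagent stand

## Robot

A 6-joint arm with a two-finger parallel gripper is mounted at the origin on a cart in front of the work surface, level with it; the furniture and walls round the work are solid. World frame = base frame: x ahead of the robot, y to its left, z up, the work surface at z = 0. Lengths are in m, angles in rad, forces in N, time in s.
With the tool pointing down it reaches from about 0.35 to 1 m from the base axis. Payload 7.1 kg.
Tool frame: the origin (TCP) lies midway between the tips of the shut fingers; the grasp point (between the pads) lies 19 mm behind it; z points along the fingers, y is the line along which they close (so a half turn about z gives the same grasp; the last joint's range is limited). The gripper opens to 85 mm and grips with 20 to 120 N. Pads are 22 mm wide; open, the fingers measure 114 mm over their backs; the gripper's body (76 mm by 85 mm) begins 54 mm behind the grasp point. The pads swing forward as they close: fully open they stand 13 mm farther back than shut.
Start: joints at [-1.27, 0.423, 1.63, -0, 1.089, -0.019], TCP at [0.197, -0.593, 0.231] pointing down, gripper open.
Joint ranges: [-3, 3], [-0.9, 2.11], [0.09, 2.58], [-1.31, 4.45], [0.11, 2.69], [-2.54, 2.54]. Speed limits (rad/s): [2.39, 2.39, 3.01, 3.14, 3.14, 3.14].

## Interface

Orientations are given as a rotation vector (axis times angle).
In Python, from rig import * gives the robot as it stands.
- The arm moves only by the tool move_arm, never from a script. Its argument "series" is one flat list of numbers, 7 for each row, row after row: the turn, a rotation vector about the tool's x, y, z in units of 60 degrees (1.0 is 60 degrees), then the shift along the tool's x, y, z in units of 15 cm (1.0 is 15 cm), then the closure, from -1 (fully open) to 1 (shut). A call has 1 to 8 rows; each row is the pose to reach, as a shift and turn from the pose commanded when the call began, along the tool's axes at that moment; what a row does not reach only later rows make up. A row lasts 1/12 s, in which the tool goes at most 41.7 mm and 7.16 degrees, less where a joint would pass 70% of its speed; a pose out of reach is approached as far as the arm can. A call with a number of a shift or a turn outside -1 to 1 is refused whole. A call with a gripper value outside its range is refused whole. The fingers move at their own pace and stop on an object; the grip force is fixed at half the most. Time passes only in rows, so rows that repeat a pose let the fingers close. It gives the time, the measured TCP pose, the force, the opening and the grip force at its end, in the units of the state.
- get_state(): the state, without advancing time (a new reading comes with each control period).
- snapshot(name): name is "scene" or "top"; returns the picture (420x560x3 uint8, red, green, blue); there is no depth.
- camera_info(name): a dict with "fx", "fy", "cx", "cy" (pixels), "pose" (4x4, takes a point from camera to world coordinates). Camera axes: x right, y up, looking along -z (the intrinsics and any distortion apply to the point x, -y, -z); pixel columns grow to the right and rows downward; lengths in m; the calibration is good to about 2 mm. A picture is of the moment at which its call begins. camera_info takes no time and is no camera call.
- sign_off(): hands the job in; it is judged then, once.
Trained networks look in the newest picture that a camera, given by its name, has taken for a name from the list of things; names that differ only in an ending like _2 or _b are one class to them, and where a whole thing is asked for, a point or a joint stands for the part that bears it (a point fixed in the world has none). Each returns a list of dicts, best first, with "score" (0 to 1); they miss things now and then, are a little off and sometimes report something else, mostly with a low value. They report only what shows in the picture. A call takes as long as a camera call. They do not tell look-alikes from the thing itself.
- spot_in(camera, name): "extent" ([left, top, width, height] in pixels, round what is visible of it).
The state is a dict: "time": time; "joint_pos": joint angles; "qd": joint speeds; "tau": joint torques, N m; "ee_pos": TCP position; "tool_rot": TCP orientation; "force": force on the tool from outside, world axes, zero at the start; "torque": the same for the moment, N m; "gripper_width": opening from 0.0 (shut) to 1.0 (fully open); "gripper_force": force on a finger pad.
Only numpy, scipy, OpenCV 4.12 (cv2) and the standard library are available. Lean on these libraries where they do the work, as an engineer would, in place of code of your own. Each camera call takes 0.05 s, during which the arm holds its last target. There are 200 camera calls.

## Task

Stand the three white stain bottles upright in one neat row in the channel on the lower board of the reagent stand, under its overhanging shelf: violet cap at the left against the grey end cheek, red in the middle, blue at the right. Then slide the blue bookend gently to the left until it has closed the row up, so that cheek, bottles and bookend all touch without gaps, and let go. Do not ram or squeeze the bottles, and leave the brown bottle and the sample cup where they stand.

Things in the scene. Friction and masses are not known exactly. Their poses are not given: they have to be found in the camera images.
- stand: fixed two-tier white reagent stand, 120 x 300 x 195 mm high. Origin: on the bench under the middle of the bottle channel; x to the stand's rear (away from the robot), y along the channel to the left, z up. Lower board x = -35 to 85 mm, top z = 12. Channel 40 mm wide, from a front lip (inner face x = -20, top z = 20) to a back rail (inner face x = 20, top z = 37)
- cheek_face (a point): the inner face of the grey end cheek that closes the channel's left end: middle of the channel's width (stand x = 0, y = 130 mm), on the lower board's top. Cheek 40 mm deep in x, 10 mm thick, top 45 mm above the board. Axes as the stand's
- shelf_edge (a point): middle of the lower front edge of the upper shelf (stand x = 8, y = 0, z = 137 mm). The shelf runs the stand's whole length from here to x = 84, 12 mm thick, with a clear gallery strip on its front edge up to stand z = 187: it hangs over the channel's rear half, so a hand cannot come straight down there and must lean back towards the robot, some 30 to 45 degrees
- bookend: blue bookend, slides along the channel (stand's y, 200 mm, friction 1 to 2 N, stays where left); starts at the right end. Origin: its face to the bottles (+y side), mid width, on the board's top; axes as the stand's. Plate x = -17 to 17, y = -8 to 0, 50 mm high; 10 mm thick tab to the front over the lip, x = -15 to -61, z = 23 to 45, with a black 14 mm round grip at its end (x = -58, z = 21 to 47)
- bookend_tab (a point): point on the right (-y) face of the bookend's tab, where a finger can push it to the left: x = -45, y = -10, 34 mm above the board in the bookend's frame
- violet_bottle: white plastic dropper bottle with a violet screw cap, 85 mm tall; round body 35 mm across up to 50 mm, then shoulder to 65 mm, cap 22 mm across from 64 mm up, weight about 60 g; grasp round the body or cap. Origin: centre of its underside; z up along its axis. Belongs at the left end of the row.
- red_bottle: white plastic dropper bottle with a red screw cap, 85 mm tall; round body 35 mm across up to 50 mm, then shoulder to 65 mm, cap 22 mm across from 64 mm up, weight about 60 g; grasp round the body or cap. Origin: centre of its underside; z up along its axis. Belongs in the middle of the row.
- blue_bottle: white plastic dropper bottle with a blue screw cap, 85 mm tall; round body 35 mm across up to 50 mm, then shoulder to 65 mm, cap 22 mm across from 64 mm up, weight about 60 g; grasp round the body or cap. Origin: centre of its underside; z up along its axis. Belongs at the right end of the row.
- brown_bottle: bystander: brown dropper bottle with a black cap, 35 mm across, 85 mm tall; origin at the centre of its underside. Leave it alone.
- sample_cup: bystander: white sample cup with a blue lid, 66 mm across, 62 mm tall; origin at the centre of its underside. Leave it alone.
There are look-alikes about, which are no part of the job. What is shaped like the red_bottle but green is not meant.

How it is judged:
By the outcome, as a careful person would: the job done as asked, in the order asked, and still so for the second after the job is handed in, with the robot touching nothing.
It also fails if it takes over 72 s, if anything falls off the work surface, if the arm or the gripper's body presses on something with over 40 N, if the wrist force passes 120 N, or if a joint passes its speed limit or range.

## Working session

There is one attempt and no reset: what is moved stays moved. The work goes in short steps, Python scripts to look and compute and a tool call to move; the robot and the scene stay as the last step left them, time stands still between calls to the robot, and variables do not carry over. Pictures are saved under pics/ and viewed, at most 11 in all, crops included, and the job is handed in when it is done.

Besides the shell and the picture viewer there is one more tool, called as a command line: name --argument value ..., lists and objects as JSON in quotes. move_arm: Moves the arm, as the interface text tells. Shifts and turns lie within -1 to 1; 1 stands for 15 cm of shift or 60 degrees of turn. Its arguments: {"type":"object","properties":{"series":{"type":"array"}},"required":["series"]}

```bash
ls; mkdir -p pics; python3 - <<'E'
from rig import *
import cv2,numpy as np
np.set_printoptions(precision=4,suppress=True)
for c in ["scene","top"]:
    im=snapshot(c); cv2.imwrite(f"pics/{c}0.png",im[:,:,::-1])
    print(c,camera_info(c))
    for n in ["stand","cheek_face","shelf_edge","bookend","bookend_tab","violet_bottle","red_bottle","blue_bottle","brown_bottle","sample_cup"]:
        try: print(n,[(np.round(d["extent"]).tolist(),round(d["score"],2)) for d in spot_in(c,n)[:5]])
        except Exception as e: print(n,e)
print(get_state())
E
```

```text
pics
scene {'fx': 523.3655304311936, 'fy': 523.3655304311936, 'cx': 282.37766511925474, 'cy': 211.25340561691362, 'pose': array([[-0.8405,  0.193 , -0.5063, -0.2657],
       [-0.5416, -0.3295,  0.7734,  1.1247],
       [-0.0176,  0.9242,  0.3815,  0.6888],
       [ 0.    ,  0.    ,  0.    ,  1.    ]])}
stand [([173.0, 177.0, 110.0, 105.0], 0.77)]
cheek_face [([175.0, 172.0, 112.0, 104.0], 0.74)]
shelf_edge [([174.0, 176.0, 113.0, 107.0], 0.63)]
bookend [([265.0, 223.0, 19.0, 14.0], 0.75), ([174.0, 176.0, 109.0, 106.0], 0.53)]
bookend_tab [([262.0, 222.0, 23.0, 13.0], 0.71)]
violet_bottle [([328.0, 193.0, 13.0, 22.0], 0.47)]
red_bottle [([308.0, 211.0, 11.0, 30.0], 0.72), ([308.0, 202.0, 4.0, 24.0], 0.56), ([327.0, 210.0, 14.0, 28.0], 0.51)]
blue_bottle [([197.0, 282.0, 16.0, 34.0], 0.81), ([328.0, 191.0, 12.0, 26.0], 0.65)]
brown_bottle [([294.0, 247.0, 13.0, 28.0], 0.59)]
sample_cup [([318.0, 181.0, 18.0, 22.0], 0.7)]
top {'fx': 408.24253325822343, 'fy': 408.24253325822343, 'cx': 276.9135886138177, 'cy': 211.58842233381344, 'pose': array([[ 0.0288,  0.9873, -0.1563,  0.3192],
      
[... 535 characters left out ...]
), ([353.0, 222.0, 11.0, 16.0], 0.15)]
blue_bottle [([134.0, 218.0, 16.0, 12.0], 0.46)]
brown_bottle [([179.0, 143.0, 108.0, 70.0], 0.68), ([232.0, 250.0, 4.0, 11.0], 0.58)]
sample_cup [([387.0, 189.0, 29.0, 19.0], 0.85)]
{'time': 1.1, 'joint_pos': array([-1.27  ,  0.4231,  1.6299, -0.    ,  1.0886, -0.019 ]), 'qd': array([ 0.0034,  0.0021,  0.0004, -0.0014, -0.0006,  0.0001]), 'tau': array([  0.0007, -55.7346, -28.215 ,   0.0001,   0.0007,  -0.    ]), 'ee_pos': array([ 0.1965, -0.5933,  0.2313]), 'tool_rot': array([-3.1015, -0.5001,  0.    ]), 'force': array([-0.498 ,  1.0452,  0.0483]), 'torque': array([-0.0072,  0.0227,  0.0375]), 'gripper_force': 0.0, 'gripper_width': 1.0003950640127073}
```

```bash
python3 - <<'E'
import cv2
a=cv2.imread("pics/scene0.png")[165:325,160:360]; cv2.imwrite("pics/s0c.png",cv2.resize(a,None,fx=3.75,fy=3.75,interpolation=cv2.INTER_CUBIC))
a=cv2.imread("pics/top0.png")[130:280,120:385]; cv2.imwrite("pics/t0c.png",cv2.resize(a,None,fx=3,fy=3,interpolation=cv2.INTER_CUBIC))
E
```

```text
(no output)
```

View pics/s0c.png

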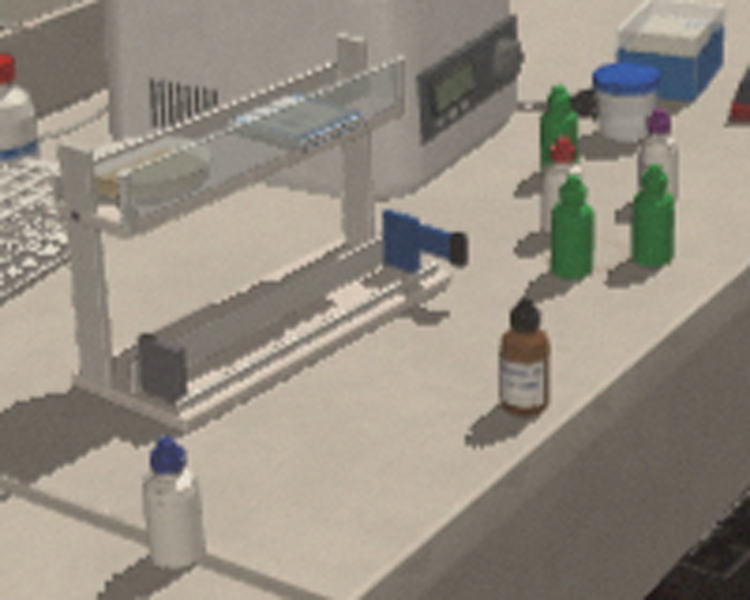

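View pics/t0c.png

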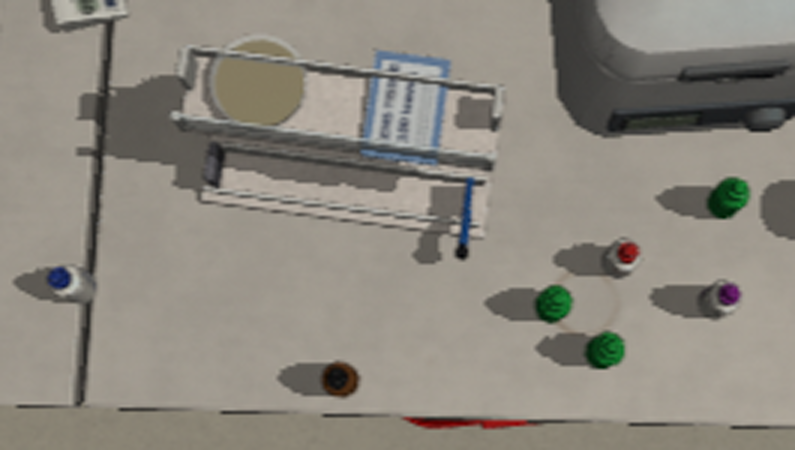

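The scene crop shows the stand at left-centre, with the violet cap at (658,122), red at (564,150) and blue at (169,452), all standing upright. The top crop shows violet at (730,293), red at (627,250), blue at (60,278) and the bookend grip at (462,251). The green bottles, brown bottle and sample cup are bystanders.

```bash
cat > h.py <<'E'
from rig import *
import numpy as np, cv2
from scipy.optimize import least_squares
from scipy.spatial.transform import Rotation as R
np.set_printoptions(precision=4,suppress=True)
C={c:camera_info(c) for c in ["scene","top"]}
def proj(c,P):
    i=C[c]; T=np.linalg.inv(i["pose"]); p=np.atleast_2d(P)@T[:3,:3].T+T[:3,3]
    return np.c_[i["cx"]+i["fx"]*p[:,0]/-p[:,2], i["cy"]+i["fy"]*p[:,1]/p[:,2]]
def tri(a,b):
    f=lambda X:np.r_[proj("scene",X)[0]-a,proj("top",X)[0]-b]
    r=least_squares(f,[0.5,0,0.05]); return r.x,np.abs(r.fun).max()
def capc(im,p,kind):
    h=cv2.cvtColor(im,cv2.COLOR_RGB2HSV).astype(int); H,S=h[...,0],h[...,1]
    lo={"violet":(132,165),"red":(170,190),"blue":(105,131)}[kind]
    m=((H>=lo[0])&(H<=lo[1])|((H<8)&(kind=="red")))&(S>90)
    y,x=np.nonzero(m); k=np.hypot(x-p[0],y-p[1])<9
    return np.array([x[k].mean(),y[k].mean()]),k.sum()
E
python3 - <<'E'
from h import *
s=cv2.imread("pics/scene0.png")[:,:,::-1].copy();t=cv2.imread("pics/top0.png")[:,:,::-1].copy()
for n,a,b in [("violet",(335.5,197.5),(363.3,227.7)),("red",(310.4,205),(329,213.3)),("blue",(205,285.5),(140,222.7))]:
    A,na=capc(s,a,n);B,nb=capc(t,b,n); print(n,A,na,B,nb,tri(A,B))
cv2.imwrite("pics/s0d.png",cv2.resize(s[170:285,170:290,::-1],None,fx=5.2,fy=5.2,interpolation=cv2.INTER_CUBIC))
cv2.imwrite("pics/t0d.png",cv2.resize(t[140:220,170:295,::-1],None,fx=6.4,fy=6.4,interpolation=cv2.INTER_CUBIC))
E
```

```text
violet [335.3684 197.    ] 19 [362.5 227.5] 32 (array([ 0.4689, -0.3145,  0.073 ]), np.float64(0.39980007705747767))
red [309.5455 205.0303] 33 [328.8974 213.641 ] 39 (array([ 0.508 , -0.2138,  0.0715]), np.float64(0.26496583662401463))
blue [204.3 285.5] 30 [139.1579 222.2895] 38 (array([0.4633, 0.3467, 0.0744]), np.float64(0.3737492150127366))
```

View pics/s0d.png

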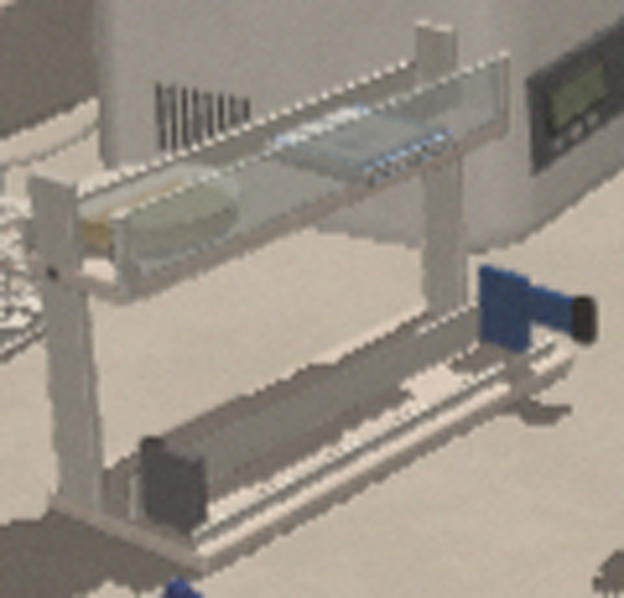

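View pics/t0d.png

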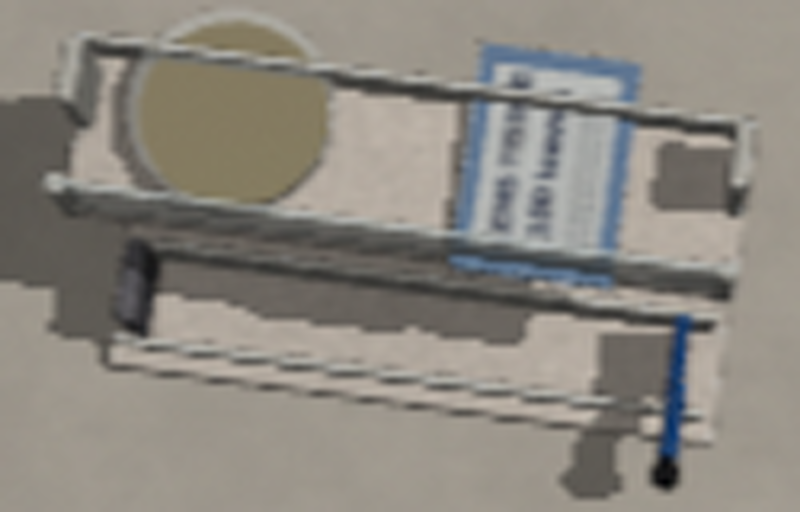

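The stand crops show the board's front corners, the shelf and gallery corners and the bookend clearly, with the cheek at (135,285) in the top crop. I'll fit the stand pose to these keypoints.

```bash
cat > fit.py <<'E'
from h import *
S=[((200,552),(-35,150,12),0),((205,572),(-35,150,0),0),((118,212),(8,150,187),0),((508,55),(8,-150,187),0),((508,130),(8,-150,137),0),((125,302),(8,150,137),0),((577,362),(-35,-150,2),0),
((480,268),(17,0,62),1),((530,283),(-17,0,62),1),((482,340),(17,0,12),1),((528,352),(-17,0,12),1),((582,297),(-58,-5,59),1)]
Tp=[((105,365),(-35,150,6),0),((713,442),(-35,-150,6),0),((50,182),(8,150,187),0),((735,270),(8,-150,187),0),((665,468),(-58,-5,59),1),((683,318),(17,-4,62),1)]
obs=[("scene",(np.array(u)+.5)/5.2-.5+[170,170],p,b) for u,p,b in S]+[("top",(np.array(u)+.5)/6.4-.5+[170,140],p,b) for u,p,b in Tp]
def w(q,p,b):
    p=np.array(p,float)/1000; p[1]+=b*q[4]
    return R.from_euler('z',q[2]).apply(p)+[q[0],q[1],q[3]]
f=lambda q:np.concatenate([proj(c,w(q,p,b))[0]-u for c,u,p,b in obs])
r=least_squares(f,[0.6,0.13,-0.1,0,-0.13],loss="soft_l1")
print(r.x,np.degrees(r.x[2])); print(f(r.x).reshape(-1,2).round(1).tolist())
q=r.x
for p in [(0,130,12),(0,0,0)]: print(w(q,p,0))
print("tab",w(q,(-45,-10,46),1), "face mid",w(q,(0,0,12),1))
cv=lambda c,p:proj(c,w(q,p,0))[0]
for p in [(-20,130,57),(20,130,57),(-20,140,57),(20,140,57),(20,-140,37),(-20,-140,20)]: print(p,(cv("top",p)-[170,140]+.5)*6.4,(cv("scene",p)-170+.5)*5.2)
E
python3 fit.py
```

```text
[ 0.5774  0.0737 -0.1027  0.0017 -0.1248] -5.883009573428176
[[0.2, 0.1], [-0.5, 0.3], [-0.8, -0.0], [0.5, -1.1], [0.9, 0.4], [-0.5, 0.6], [-0.3, 0.4], [-0.7, -1.1], [-1.6, -1.3], [-0.5, 0.1], [-0.8, 0.6], [0.2, -0.3], [0.8, 0.2], [0.2, 0.8], [-1.0, 0.8], [0.9, 1.6], [0.6, 0.5], [0.8, -0.5]]
[0.5907 0.203  0.0137]
[0.5774 0.0737 0.0017]
tab [ 0.5188 -0.0558  0.0477] face mid [ 0.5646 -0.0505  0.0137]
(-20, 130, 57) [136.4778 320.924 ] [203.104  450.5382]
(20, 130, 57) [150.2737 239.4178] [148.7426 429.0724]
(-20, 140, 57) [115.5545 318.1172] [188.6593 457.8898]
(20, 140, 57) [129.4563 236.6245] [134.2596 436.19  ]
(20, -140, 37) [710.9031 323.5411] [491.5025 292.3794]
(-20, -140, 20) [699.1956 410.3453] [544.6801 335.7183]
```

```bash
cat >> h.py <<'E'
TH,PHI=np.radians(35),-0.1027
ez=np.array([np.sin(TH)*np.cos(PHI),np.sin(TH)*np.sin(PHI),-np.cos(TH)])
ey=np.array([np.sin(PHI),-np.cos(PHI),0]); RT=np.c_[np.cross(ey,ez),ey,ez]
ST=np.array([0.5770,0.0737]); U=np.array([np.cos(PHI),np.sin(PHI)]); V=np.array([-np.sin(PHI),np.cos(PHI)])
def tcp(xy,h,back=0.021): return np.r_[xy,h]+back*ez     # grasp point at (xy,h)
def stand(x,y): return ST+U*x/1000+V*y/1000
def rows(p0,R0,p1,R1=RT):
    return (R0.inv()*R.from_matrix(R1)).as_rotvec()/np.radians(60), R0.inv().apply(p1-p0)/0.15
def chain(pts,p0=None):   # pure shifts in the leaning tool frame
    s=get_state(); p=np.array(s["ee_pos"]) if p0 is None else p0
    for q in pts: print((RT.T@(q-p)/0.15).round(3).tolist()); p=q
E
python3 - <<'E'
from h import *
s=get_state();R0=R.from_rotvec(s["tool_rot"]);p0=s["ee_pos"]
print(R0.as_matrix());print(RT)
p1=tcp([0.469,-0.3145],0.043); up=p1+[0,0,0.15]
mid=np.array([.30,-.48,.25])
t,d=rows(p0,R0,mid);print(t,d)
chain([up,p1],mid)
E
```

```text
[[ 0.9493  0.3143 -0.    ]
 [ 0.3143 -0.9493  0.    ]
 [-0.     -0.     -1.    ]]
[[ 0.8148 -0.1025  0.5706]
 [-0.084  -0.9947 -0.0588]
 [ 0.5736  0.     -0.8192]]
[-0.1232  0.5745  0.3907] [ 0.8925 -0.5    -0.1245]
[0.607, -1.213, 1.029]
[-0.574, 0.0, 0.819]
```

move_arm --series '[-0.123,0.575,0.391,0.89,-0.5,-0.12,-0.4,-0.123,0.575,0.391,0.89,-0.5,-0.12,-0.4,-0.123,0.575,0.391,0.89,-0.5,-0.12,-0.4,-0.123,0.575,0.391,0.89,-0.5,-0.12,-0.4,-0.123,0.575,0.391,0.89,-0.5,-0.12,-0.4,-0.123,0.575,0.391,0.89,-0.5,-0.12,-0.4,-0.123,0.575,0.391,0.89,-0.5,-0.12,-0.4]'

```text
time: 1.68
ee_pos: [0.2983, -0.4782, 0.248]
tool_rot: [2.964, -0.161, 0.94]
force: [-0.2, 0.2, -0.8]
gripper_width: 0.699
gripper_force: 0.0
```

```bash
python3 - <<'E'
from h import *
s=get_state();R0=R.from_rotvec(s["tool_rot"]);print(s["time"],s["ee_pos"],s["gripper_width"],s["joint_pos"])
p0=s["ee_pos"];p1=tcp([0.469,-0.3145],0.043); up=p1+[0,0,0.12]
print(rows(p0,R0,p0+(up-p0)/2)); chain([up,p1],p0+(up-p0)/2)
E
```

```text
1.6833 [ 0.2983 -0.4782  0.248 ] 0.6994098300869069 [-1.329   0.2621  1.9796  0.8065  0.8503 -0.1837]
(array([-0.0011, -0.0027, -0.0059]), array([ 0.2498, -0.6021,  0.596 ]))
[0.255, -0.601, 0.595]
[-0.459, 0.0, 0.655]
```

move_arm --series '[0,-0.003,-0.006,0.25,-0.602,0.596,-0.4,0,-0.003,-0.006,0.25,-0.602,0.596,-0.4,0,-0.003,-0.006,0.25,-0.602,0.596,-0.4,0,-0.003,-0.006,0.25,-0.602,0.596,-0.4]'

```text
time: 2.02
ee_pos: [0.3924, -0.394, 0.1954]
tool_rot: [2.971, -0.136, 0.926]
force: [-0.1, 1.1, -0.3]
gripper_width: 0.705
gripper_force: 0.0
```

move_arm --series '[0,0,0,0.25,-0.601,0.595,-0.4,0,0,0,0.25,-0.601,0.595,-0.4,0,0,0,0.25,-0.601,0.595,-0.4,0,0,0,0.25,-0.601,0.595,-0.4,0,0,0,0.25,-0.601,0.595,-0.4]'

```text
time: 2.43
ee_pos: [0.4826, -0.3149, 0.1447]
tool_rot: [2.967, -0.134, 0.929]
force: [-0.5, -0.4, -0.0]
gripper_width: 0.701
gripper_force: 0.0
```

```bash
python3 - <<'E'
from h import *
s=get_state();R0=R.from_rotvec(s["tool_rot"]);print(s["time"],s["ee_pos"],s["joint_pos"])
p0=s["ee_pos"];p1=tcp([0.469,-0.3145],0.043)
print(p1,rows(p0,R0,p1))
im=snapshot("scene");cv2.imwrite("pics/s1.png",cv2.resize(im[120:320,220:440,::-1],None,fx=2.5,fy=2.5))
E
```

```text
2.4333 [ 0.4826 -0.3149  0.1447] [-0.7914  0.392   2.1349  1.2626  0.3939 -0.2744]
[ 0.481  -0.3157  0.0258] (array([-0.0041,  0.0039,  0.0104]), array([-0.4603,  0.0046,  0.6455]))
```

View pics/s1.png

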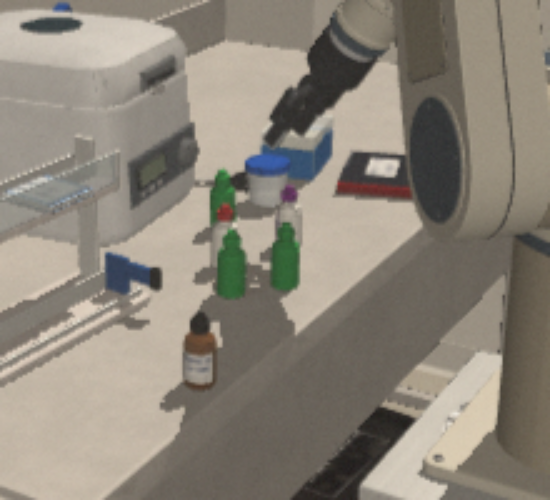

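The gripper is leaning over the violet bottle and clear of its neighbours, so I'll descend and grip.

move_arm --series '[0,0,0.01,-0.23,0,0.32,-0.4,-0.004,0.004,0.01,-0.46,0.005,0.645,-0.4,-0.004,0.004,0.01,-0.46,0.005,0.645,-0.4,-0.004,0.004,0.01,-0.46,0.005,0.645,-0.4,-0.004,0.004,0.01,-0.46,0.005,0.645,-0.4,-0.004,0.004,0.01,-0.46,0.005,0.645,-0.4]'

```text
time: 2.98
ee_pos: [0.4783, -0.3188, 0.0257]
tool_rot: [2.962, -0.164, 0.934]
force: [0.6, -1.0, -0.3]
gripper_width: 0.699
gripper_force: 0.0
```

move_arm --series '[0,0,0,0,0,0,1,0,0,0,0,0,0,1,0,0,0,0,0,0,1,0,0,0,0,0,0,1,0,0,0,0,0,0,1,0,0,0,0,0,0,1]'

```text
time: 3.48
ee_pos: [0.4804, -0.3194, 0.0293]
tool_rot: [2.955, -0.16, 0.94]
force: [-2.6, -1.1, 9.4]
gripper_width: 0.373
gripper_force: 59.9
```

```bash
python3 - <<'E'
from h import *
s=get_state();R0=R.from_rotvec(s["tool_rot"]);print(s["time"],s["ee_pos"],s["joint_pos"],s["gripper_width"])
p0=s["ee_pos"]
goal=p0-tcp([0.469,-0.3145],0.043)+tcp(stand(0,86),0.043+0.0137)
print(goal,(R.from_matrix(RT).inv()*R0).as_rotvec(True))
up=p0+[0,0,.13]; end=goal+[0,0,.07]-np.r_[U*0.03,0]
print(up,end);chain([up]+[up+(end-up)*k/3 for k in (1,2,3)],p0)
E
```

```text
3.4833 [ 0.4804 -0.3194  0.0293] [-0.8002  0.6565  2.1515  1.9711  0.4092 -1.0273] 0.3734078033566648
[0.5972 0.1543 0.043 ] [-0.3561  0.3063  0.1947]
[ 0.4804 -0.3194  0.1593] [0.5673 0.1574 0.113 ]
[0.497, 0.0, -0.71]
[0.009, -1.074, 0.132]
[0.009, -1.074, 0.132]
[0.009, -1.074, 0.132]
```

move_arm --series '[0,0,0,0.12,0,-0.17,1,0,0,0,0.3,0,-0.45,1,0,0,0,0.5,0,-0.71,1,0,0,0,0.5,0,-0.71,1,0,0,0,0.5,0,-0.71,1]'

```text
time: 3.9
ee_pos: [0.4802, -0.319, 0.1614]
tool_rot: [2.954, -0.159, 0.939]
force: [0.4, 0.5, -0.6]
gripper_width: 0.378
gripper_force: 60.4
```

move_arm --series '[0,0,0,0,-0.27,0.03,1,0,0,0,0,-0.54,0.07,1,0,0,0,0.01,-0.8,0.1,1,0,0,0,0.01,-0.8,0.1,1]'

```text
time: 4.23
ee_pos: [0.5019, -0.1931, 0.1458]
tool_rot: [2.964, -0.152, 0.937]
force: [-0.1, 0.6, -0.7]
gripper_width: 0.375
gripper_force: 60.4
```

move_arm --series '[0,0,0,0,-0.27,0.03,1,0,0,0,0,-0.54,0.07,1,0,0,0,0.01,-0.8,0.1,1,0,0,0,0.01,-0.8,0.1,1]'

```text
time: 4.57
ee_pos: [0.5232, -0.1068, 0.1387]
tool_rot: [2.954, -0.159, 0.948]
force: [0.3, -0.8, -0.3]
gripper_width: 0.372
gripper_force: 60.4
```

move_arm --series '[0,0,0,0,-0.27,0.03,1,0,0,0,0,-0.54,0.07,1,0,0,0,0.01,-0.8,0.1,1,0,0,0,0.01,-0.8,0.1,1]'

```text
time: 4.9
ee_pos: [0.5381, -0.0525, 0.1352]
tool_rot: [2.949, -0.16, 0.961]
force: [-0.5, 0.4, -0.7]
gripper_width: 0.372
gripper_force: 60.4
```

move_arm --series '[0,0,0,0,-0.27,0.03,1,0,0,0,0,-0.54,0.07,1,0,0,0,0.01,-0.8,0.1,1,0,0,0,0.01,-0.8,0.1,1,0,0,0,0.01,-0.8,0.1,1,0,0,0,0.01,-0.8,0.1,1]'

```text
time: 5.4
ee_pos: [0.5615, 0.0639, 0.1242]
tool_rot: [2.949, -0.162, 0.962]
force: [1.2, 0.4, -0.9]
gripper_width: 0.375
gripper_force: 60.4
```

```bash
python3 - <<'E'
from h import *
s=get_state();R0=R.from_rotvec(s["tool_rot"]);print(s["time"],s["ee_pos"],s["joint_pos"],s["gripper_width"])
print((R.from_matrix(RT).inv()*R0).as_rotvec(True))
a=snapshot("scene");b=snapshot("top")
cv2.imwrite("pics/s2f.png",a[:,:,::-1]);cv2.imwrite("pics/t2f.png",b[:,:,::-1])
A=cv2.resize(a[140:290,150:310,::-1],(640,600));B=cv2.resize(b[130:250,150:310,::-1],(800,600))
cv2.imwrite("pics/2.png",np.hstack([cv2.resize(A,(400,375)),cv2.resize(B,(400,300))[:,:] if 0 else cv2.copyMakeBorder(cv2.resize(B,(400,300)),0,75,0,0,cv2.BORDER_CONSTANT)]))
g=(s["ee_pos"]-0.021*R0.apply([0,0,1]));print("grasp",g,"pred cap",proj("scene",g+[0,0,.0315]),proj("top",g+[0,0,.0315]))
for c,im in(("scene",a),("top",b)):
    p=proj(c,g+[0,0,.0315])[0]; print(c,capc(im,p,"violet"))
E
```

```text
5.4 [0.5615 0.0639 0.1242] [ 0.1842  0.4117  2.2209  4.1904  0.2003 -2.3713] 0.3747687267115419
[-0.3303  1.1504  0.3145]
grasp [0.5492 0.0653 0.1411] pred cap [[244.975  200.5197]] [[233.5363 190.3426]]
scene (array([nan, nan]), np.int64(0))
top (array([232.3333, 190.4103]), np.int64(39))h.py:18: RuntimeWarning: Mean of empty slice.
  return np.array([x[k].mean(),y[k].mean()]),k.sum()
  ret = ret.dtype.type(ret / rcount)
```

View pics/2.png

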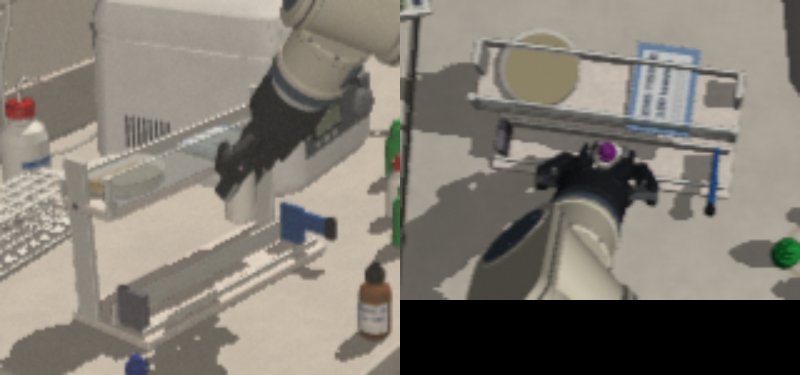

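The violet bottle is held and its cap is where I predicted it (top camera, 232,190). The wrist is near a singularity, which slowed the move, but the arm is free. Next I'll work out the placing waypoints.

```bash
cat >> h.py <<'E'
def place(pg,Rg,ys,bot,yb=0,xs=0):
    """pg,Rg: tcp at grasp relative; bot: xy of bottle at grasp. prints move rows to W1,W2,down"""
    s=get_state();p=s["ee_pos"];R0=R.from_rotvec(s["tool_rot"])
    off=Rg.inv().apply(pg-np.r_[bot,0.0])
    G=lambda x,z:np.r_[stand(x+xs,ys),z+0.0135]+Rg.apply(off)
    for q in [G(-50,.07),G(0,.011),G(0,.0)]:
        t,d=rows(p,R0,q,Rg.as_matrix());print(q.round(4),t.round(3).tolist(),d.round(3).tolist(),np.linalg.norm(q-p).round(3));p=q;R0=Rg
E
python3 - <<'E'
from h import *
Rg=R.from_rotvec([2.955,-.16,.94]); pg=np.array([.4804,-.3194,.0290])
place(pg,Rg,86,[.469,-.3165])
E
```

```text
[0.5475 0.1615 0.1125] [-0.004, -0.013, -0.001] [-0.175, -0.62, -0.034] 0.097
[0.5972 0.1563 0.0535] [0.0, 0.0, 0.0] [0.045, -0.004, 0.514] 0.077
[0.5972 0.1563 0.0425] [0.0, 0.0, 0.0] [-0.042, -0.0, 0.06] 0.011
```

move_arm --series '[0,0,0,-0.17,-0.15,-0.03,1,0,0,0,-0.175,-0.35,-0.03,1,-0.004,-0.013,-0.001,-0.175,-0.62,-0.034,1,-0.004,-0.013,-0.001,-0.175,-0.62,-0.034,1,-0.004,-0.013,-0.001,-0.175,-0.62,-0.034,1,-0.004,-0.013,-0.001,-0.175,-0.62,-0.034,1,-0.004,-0.013,-0.001,-0.175,-0.62,-0.034,1,-0.004,-0.013,-0.001,-0.175,-0.62,-0.034,1]'

```text
time: 6.17
ee_pos: [0.5561, 0.1321, 0.1128]
tool_rot: [2.967, -0.1, 0.937]
force: [-0.3, 0.1, -1.1]
gripper_width: 0.376
gripper_force: 60.5
```

```bash
python3 - <<'E'
from h import *
print(get_state()["joint_pos"])
Rg=R.from_rotvec([2.955,-.16,.94]); pg=np.array([.4804,-.3194,.0290])
place(pg,Rg,86,[.469,-.3165])
E
```

```text
[ 0.3346  0.4452  2.1891  4.4513  0.2423 -2.5401]
[0.5475 0.1615 0.1125] [-0.019, 0.004, 0.033] [-0.058, -0.192, -0.04] 0.031
[0.5972 0.1563 0.0535] [0.0, 0.0, 0.0] [0.045, -0.004, 0.514] 0.077
[0.5972 0.1563 0.0425] [0.0, 0.0, 0.0] [-0.042, -0.0, 0.06] 0.011
```

```bash
cat >> h.py <<'E'
def fkR(q,c): return R.from_euler('z',q[0])*R.from_euler('y',q[1]+q[2])*R.from_euler('ZYZ',[q[3],q[4],q[5]+c])
CC=None
def wrist(Rt,j1,j23):
    M=(R.from_euler('z',j1)*R.from_euler('y',j23)).inv()*Rt
    a=M.as_euler('ZYZ'); out=[]
    a[2]-=CC
    w=lambda v:(v+1.31)%(2*np.pi)-1.31
    w6=lambda v:(v+np.pi)%(2*np.pi)-np.pi
    return np.array([w(a[0]),a[1],w6(a[2])])
E
python3 - <<'E'
import h; from h import *
q=np.array([0.3346,0.4452,2.1891,4.4513,0.2423,-2.5401]);Rt=R.from_rotvec(get_state()["tool_rot"])
h.CC=(fkR(q,0).inv()*Rt).as_rotvec()[2]; print((fkR(q,0).inv()*Rt).as_rotvec())
print(wrist(Rt,q[0],q[1]+q[2]))
Rg=R.from_rotvec([2.955,-.16,.94])
for a in range(-20,61,10):
    Ra=R.from_euler('z',a,degrees=True)*Rg
    print(a,"W1",wrist(Ra,.37,2.62),"W2",wrist(Ra,.33,2.68),"D",wrist(Ra,.33,2.72))
E
```

```text
[-0.      0.      1.5708]
[ 4.4511  0.2423 -2.5399]
-20 W1 [ 4.874   0.4483 -2.5948] W2 [ 4.7137  0.4246 -2.4569] D [ 4.6255  0.4263 -2.3601]
-10 W1 [ 4.742   0.3618 -2.6158] W2 [ 4.5412  0.3472 -2.4394] D [ 4.4348  0.3561 -2.3261]
0 W1 [ 4.5765  0.2751 -2.6011] W2 [ 4.317   0.2726 -2.3682] D [ 4.1928  0.2903 -2.239 ]
10 W1 [ 4.3315  0.191  -2.505 ] W2 [ 3.992   0.2065 -2.1948] D [ 3.8656  0.2348 -2.0652]
20 W1 [ 3.8563  0.1193 -2.1776] W2 [ 3.4897  0.162  -1.843 ] D [ 3.4221  0.2001 -1.7744]
30 W1 [ 2.9054  0.0969 -1.3739] W2 [ 2.8501  0.1597 -1.3537] D [ 2.9075  0.1984 -1.412 ]
40 W1 [ 2.1662  0.1486 -0.7821] W2 [ 2.3291  0.2012 -0.9832] D [ 2.4536  0.2305 -1.1107]
50 W1 [ 1.8263  0.2281 -0.5904] W2 [ 1.991   0.266  -0.7966] D [ 2.1165  0.2846 -0.927 ]
60 W1 [ 1.6264  0.314  -0.5401] W2 [ 1.7601  0.3401 -0.7185] D [ 1.8682  0.3498 -0.8334]
```

```bash
cat >> h.py <<'E'
CC=np.pi/2
def place2(pg,Rg,ys,bot,a,W=((-45,.062),(0,.011),(0,0)),xs=0):
    s=get_state();p=s["ee_pos"];R0=R.from_rotvec(s["tool_rot"])
    off=Rg.inv().apply(pg-np.r_[bot,0.0]); Ra=R.from_euler('z',a,degrees=True)*Rg
    for x,z in W:
        q=np.r_[stand(x+xs,ys),z+0.0135]+Ra.apply(off)
        t,d=rows(p,R0,q,Ra.as_matrix());print(q.round(4),t.round(3).tolist(),d.round(3).tolist(),np.linalg.norm(q-p).round(3));p=q;R0=Ra
E
python3 - <<'E'
from h import *
Rg=R.from_rotvec([2.955,-.16,.94]); pg=np.array([.4804,-.3194,.0290])
place2(pg,Rg,84,[.469,-.3182],15)
E
```

```text
[0.5522 0.1637 0.1045] [0.125, 0.005, -0.171] [-0.064, -0.209, 0.021] 0.033
[0.5969 0.159  0.0535] [0.0, 0.0, 0.0] [0.04, 0.074, 0.445] 0.068
[0.5969 0.159  0.0425] [0.0, 0.0, 0.0] [-0.042, -0.0, 0.06] 0.011
```

move_arm --series '[0.06,0.002,-0.085,-0.05,-0.05,0.02,1,0.125,0.005,-0.171,-0.064,-0.12,0.021,1,0.125,0.005,-0.171,-0.064,-0.209,0.021,1,0.125,0.005,-0.171,-0.064,-0.209,0.021,1,0.125,0.005,-0.171,-0.064,-0.209,0.021,1,0.125,0.005,-0.171,-0.064,-0.209,0.021,1,0.125,0.005,-0.171,-0.064,-0.209,0.021,1,0.125,0.005,-0.171,-0.064,-0.209,0.021,1]'

```text
time: 6.83
ee_pos: [0.5527, 0.1644, 0.1046]
tool_rot: [-2.945, -0.226, -0.938]
force: [0.5, -0.6, -0.9]
gripper_width: 0.376
gripper_force: 60.5
```

```bash
python3 - <<'E'
from h import *
print(get_state()["joint_pos"])
Rg=R.from_rotvec([2.955,-.16,.94]); pg=np.array([.4804,-.3194,.0290])
place2(pg,Rg,84,[.469,-.3182],15,W=((-45,.062),(-20,.038),(0,.011),(0,0)))
E
```

```text
[ 0.3207  0.4621  2.2023  3.7918  0.1658 -2.0781]
[0.5522 0.1637 0.1045] [0.0, -0.0, -0.001] [-0.004, 0.005, -0.002] 0.001
[0.577  0.1611 0.0805] [0.0, 0.0, 0.0] [0.039, 0.041, 0.224] 0.035
[0.5969 0.159  0.0535] [0.0, 0.0, 0.0] [0.001, 0.033, 0.222] 0.034
[0.5969 0.159  0.0425] [0.0, 0.0, 0.0] [-0.042, -0.0, 0.06] 0.011
```

Off the joint limits and on target. I'll move in to W2, then straight down.

move_arm --series '[0,0,0,0.035,0.046,0.22,1,0,0,0,0.035,0.06,0.34,1,0,0,0,0.036,0.079,0.444,1,0,0,0,0.036,0.079,0.444,1,0,0,0,0.036,0.079,0.444,1]'

```text
time: 7.25
ee_pos: [0.5965, 0.1591, 0.0526]
tool_rot: [-2.946, -0.227, -0.936]
force: [-0.8, 0.2, -1.0]
gripper_width: 0.374
gripper_force: 60.5
```

```bash
python3 - <<'E'
from h import *
Rg=R.from_rotvec([2.955,-.16,.94]); pg=np.array([.4804,-.3194,.0290])
place2(pg,Rg,84,[.469,-.3182],15,W=((0,.011),(0,0)))
s=get_state();b=snapshot("top");R0=R.from_rotvec(s["tool_rot"]);g=s["ee_pos"]-.021*R0.apply([0,0,1]);p=proj("top",g+[0,0,.0315])[0];print(p,capc(b,p,"violet"))
E
```

```text
[0.5969 0.159  0.0535] [0.0, 0.001, -0.0] [0.006, 0.001, -0.003] 0.001
[0.5969 0.159  0.0425] [0.0, 0.0, 0.0] [-0.042, -0.0, 0.06] 0.011
[204.7304 182.5784] (array([204.7368, 182.5526]), np.int64(38))
```

move_arm --series '[0,0,0,-0.01,0,0.015,1,0,0,0,-0.02,0,0.03,1,0,0,0,-0.027,0,0.04,1,0,0,0,-0.034,0,0.05,1,0,0,0,-0.036,0,0.053,1,0,0,0,-0.036,0,0.053,1]'

```text
time: 7.8
ee_pos: [0.5969, 0.1595, 0.0436]
tool_rot: [-2.944, -0.228, -0.937]
force: [-0.6, 1.0, -1.0]
gripper_width: 0.374
gripper_force: 60.5
```

move_arm --series '[0,0,0,-0.004,0,0.0055,1,0,0,0,-0.008,0,0.011,1,0,0,0,-0.008,0,0.011,1]'

```text
time: 8.05
ee_pos: [0.5969, 0.1594, 0.0414]
tool_rot: [-2.944, -0.227, -0.937]
force: [-0.2, -0.7, -0.5]
gripper_width: 0.377
gripper_force: 60.5
```

move_arm --series '[0,0,0,-0.004,0,0.0055,1,0,0,0,-0.008,0,0.011,1,0,0,0,-0.008,0,0.011,1]'

```text
time: 8.3
ee_pos: [0.5979, 0.1596, 0.0413]
tool_rot: [-2.942, -0.227, -0.944]
force: [-6.3, -0.6, 14.8]
gripper_width: 0.372
gripper_force: 62.1
```

move_arm --series '[0,0,0,0.005,0,-0.008,1,0,0,0,0.005,0,-0.008,1,0,0,0,0.005,0,-0.008,-0.15,0,0,0,0.005,0,-0.008,-0.15,0,0,0,0.005,0,-0.008,-0.15,0,0,0,0.005,0,-0.008,-0.15]'

```text
time: 8.8
ee_pos: [0.5969, 0.1594, 0.0408]
tool_rot: [-2.944, -0.227, -0.937]
force: [-0.7, -0.1, -0.1]
gripper_width: 0.573
gripper_force: 0.0
```

move_arm --series '[0,0,0,0,0,-0.1,-0.15,0,0,0,0,0,-0.3,-0.15,0,0,0,0,0,-0.55,-0.15,0,0,0,0,0,-0.8,-0.15,0,0,0,0,0,-0.8,-0.15]'

```text
time: 9.22
ee_pos: [0.5273, 0.1491, 0.1404]
tool_rot: [-2.943, -0.228, -0.939]
force: [0.2, 0.3, -0.2]
gripper_width: 0.58
gripper_force: 0.0
```

```bash
python3 - <<'E'
from h import *
s=get_state();print(s["ee_pos"],s["joint_pos"])
a=snapshot("scene");b=snapshot("top")
cv2.imwrite("pics/s3f.png",a[:,:,::-1]);cv2.imwrite("pics/t3f.png",b[:,:,::-1])
A=cv2.resize(a[160:290,150:310,::-1],(480,390));B=cv2.resize(b[140:240,160:300,::-1],(320,229));B=cv2.copyMakeBorder(B,0,390-229,0,0,cv2.BORDER_CONSTANT)
cv2.imwrite("pics/3.png",np.hstack([A,B]))
# red in frame; plan the flipped, 42 deg lean orientation
for th in (38,42,45):
  T=np.radians(th)
  for ph in (-6,5,15,30):
    P=np.radians(ph);z=np.array([np.sin(T)*np.cos(P),np.sin(T)*np.sin(P),-np.cos(T)]);y=np.array([-np.sin(P),np.cos(P),0]);M=R.from_matrix(np.c_[np.cross(y,z),y,z])
    print(th,ph,"red",wrist(M,-.48,2.78),wrist(M,-.48,2.5),"mid",wrist(M,-.1,2.55),"place",wrist(M,.2,2.62),wrist(M,.2,2.72),"blue",wrist(M,.68,2.8))
E
```

```text
[0.5273 0.1491 0.1404] [ 0.3024  0.3492  2.2522  4.0333  0.1137 -2.3393]
38 -6 red [2.421  0.3491 1.9596] [1.5146 0.228  2.8983] mid [3.1822 0.0717 1.534 ] place [4.1494 0.2202 0.817 ] [3.855  0.2861 1.1208] blue [4.3876 0.4769 1.029 ]
38 5 red [2.1297 0.4008 2.0797] [1.4042 0.3421 2.8529] mid [2.0709 0.131  2.4896] place [3.6074 0.1548 1.1988] [3.4274 0.2482 1.3823] blue [4.1492 0.4189 1.0927]
38 15 red [1.9079 0.4564 2.1439] [1.3168 0.4442 2.7961] mid [1.7456 0.2231 2.6726] place [2.8766 0.1457 1.7843] [2.9833 0.2436 1.6758] blue [3.8958 0.3738 1.189 ]
38 30 red [1.6297 0.547  2.1817] [1.1921 0.593  2.698 ] mid [1.5024 0.3687 2.6992] place [2.096  0.2282 2.3465] [2.3916 0.2913 2.041 ] blue [3.4425 0.3295 1.4088]
42 -6 red [2.4868 0.4145 1.8986] [1.7876 0.2539 2.6331] mid [3.164  0.1415 1.5521] place [3.9728 0.2752 0.9883] [3.7665 0.3503 1.2049] blue [4.3173 0.5378 1.0905]
42 5 red [2.2058 0.463  2.0104] [1.5913 0.3679 2.6775] mid [2.3823 0.182  2.1818] place [3.4916 0.2213 1.3126] [3.3854 0.3171 1.4226] blue [4.0799 0.4819 1.1551]
42 15 red [1.9846 0.5164 2.0761] [1.4617 0.4721 2.6
[... 225 characters left out ...]
2.4826 0.3549 1.9546] blue [3.4135 0.3986 1.4359]
45 -6 red [2.5244 0.4643 1.8646] [1.952  0.283  2.4745] mid [3.1589 0.1938 1.5571] place [3.8812 0.3202 1.0759] [3.7184 0.3996 1.2497] blue [4.2735 0.5847 1.1276]
45 5 red [2.2514 0.5108 1.9701] [1.7135 0.394  2.564 ] mid [2.5163 0.2268 2.0507] place [3.4419 0.2723 1.3608] [3.364  0.3689 1.4428] blue [4.0381 0.5302 1.1917]
45 15 red [2.0321 0.5627 2.0353] [1.5592 0.4981 2.5798] mid [2.1241 0.2986 2.3064] place [2.9749 0.2664 1.688 ] [3.0191 0.3654 1.6416] blue [3.799  0.4892 1.2771]
45 30 red [1.7454 0.6505 2.086 ] [1.3741 0.6537 2.55  ] mid [1.7671 0.4346 2.4552] place [2.3652 0.3267 2.0872] [2.5325 0.4039 1.9082] blue [3.3973 0.4505 1.4507]
```

View pics/3.png

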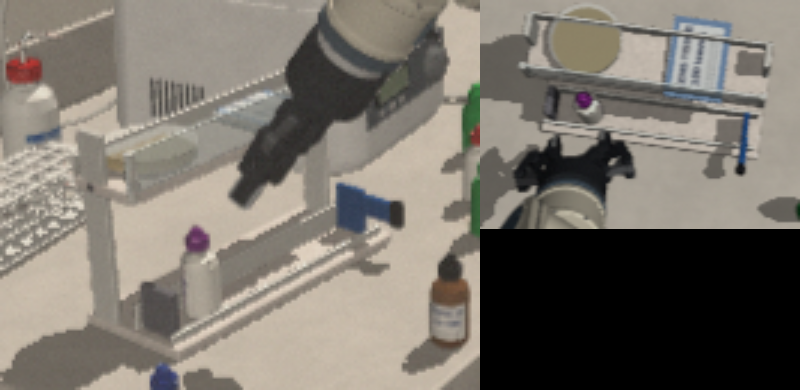

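The violet bottle stands upright in the channel near the cheek (scene crop at 200,275). A 45° lean gives the wrist room, so I'll use that for red, with its azimuth at +30° to clear the green bottles.

```bash
cat >> h.py <<'E'
def ori(th,ph):
    T,P=np.radians([th,ph]);z=np.array([np.sin(T)*np.cos(P),np.sin(T)*np.sin(P),-np.cos(T)]);y=np.array([np.sin(P),-np.cos(P),0])
    return R.from_matrix(np.c_[np.cross(y,z),y,z])
def tcpo(xy,h,Ro,back=.021): return np.r_[xy,h]+Ro.apply([0,0,back])
def path(wps):
    s=get_state();p=s["ee_pos"];R0=R.from_rotvec(s["tool_rot"])
    for q,Q in wps:
        print(np.round(q,4),(R0.inv()*Q).as_rotvec().__truediv__(np.pi/3).round(3).tolist(),(R0.inv().apply(q-p)/.15).round(3).tolist());p,R0=np.array(q),Q
E
python3 - <<'E'
from h import *
s=get_state();p=s["ee_pos"]; A=ori(45,18);B=ori(45,30)
g=tcpo([.508,-.2138],.043,B); up=g+[0,0,.12]
path([(p+(up-p)/3,A),(p+(up-p)*2/3,B),(up,B),(g,B)])
E
```

```text
[0.5255 0.0307 0.1432] [0.101, 0.159, -0.116] [-0.102, 0.779, -0.09]
[ 0.5232 -0.0878  0.1457] [0.141, -0.0, -0.141] [-0.172, 0.747, -0.195]
[ 0.5209 -0.2064  0.1482] [0.0, 0.0, 0.0] [-0.277, 0.677, -0.301]
[ 0.5209 -0.2064  0.0282] [0.0, 0.0, 0.0] [-0.566, 0.0, 0.566]
```

move_arm --series '[0.06,0.159,-0.06,-0.05,0.25,-0.05,-0.4,0.101,0.159,-0.116,-0.08,0.5,-0.07,-0.4,0.101,0.159,-0.116,-0.102,0.779,-0.09,-0.4,0.101,0.159,-0.116,-0.102,0.779,-0.09,-0.4,0.101,0.159,-0.116,-0.102,0.779,-0.09,-0.4,0.101,0.159,-0.116,-0.102,0.779,-0.09,-0.4]'

```text
time: 9.82
ee_pos: [0.5442, 0.0595, 0.145]
tool_rot: [-2.878, -0.346, -1.146]
force: [0.6, -1.3, -0.2]
gripper_width: 0.701
gripper_force: 0.0
```

move_arm --series '[0.07,0,-0.07,-0.06,0.25,-0.07,-0.4,0.141,0,-0.141,-0.11,0.5,-0.13,-0.4,0.141,0,-0.141,-0.172,0.747,-0.195,-0.4,0.141,0,-0.141,-0.172,0.747,-0.195,-0.4,0.141,0,-0.141,-0.172,0.747,-0.195,-0.4]'

```text
time: 10.23
ee_pos: [0.5459, -0.0083, 0.1565]
tool_rot: [-2.775, -0.58, -1.123]
force: [1.4, 0.1, 0.2]
gripper_width: 0.702
gripper_force: 0.0
```

move_arm --series '[0,0,0,-0.09,0.25,-0.1,-0.4,0,0,0,-0.18,0.5,-0.2,-0.4,0,0,0,-0.277,0.677,-0.301,-0.4,0,0,0,-0.277,0.677,-0.301,-0.4,0,0,0,-0.277,0.677,-0.301,-0.4]'

```text
time: 10.65
ee_pos: [0.5271, -0.1275, 0.1669]
tool_rot: [-2.78, -0.57, -1.126]
force: [-0.1, 0.3, -0.9]
gripper_width: 0.702
gripper_force: 0.0
```

```bash
python3 - <<'E'
from h import *
s=get_state();print(s["time"],s["joint_pos"]); B=ori(45,30)
g=tcpo([.508,-.2138],.043,B)
path([(g+[0,0,.05],B),(g,B)])
E
```

```text
10.65 [-0.5604  0.3581  2.2385  1.5687  0.5614 -0.8021]
[ 0.5209 -0.2064  0.0782] [0.133, 0.029, -0.059] [-0.595, 0.438, 0.287]
[ 0.5209 -0.2064  0.0282] [0.0, 0.0, 0.0] [-0.236, 0.0, 0.236]
```

move_arm --series '[0.07,0.02,-0.03,-0.13,0.22,-0.02,-0.4,0.133,0.029,-0.059,-0.265,0.438,-0.043,-0.4,0.133,0.029,-0.059,-0.265,0.438,-0.043,-0.4,0.133,0.029,-0.059,-0.265,0.438,-0.043,-0.4,0.133,0.029,-0.059,-0.43,0.438,0.12,-0.4,0.133,0.029,-0.059,-0.595,0.438,0.287,-0.4,0.133,0.029,-0.059,-0.595,0.438,0.287,-0.4,0.133,0.029,-0.059,-0.595,0.438,0.287,-0.4]'

```text
time: 11.32
ee_pos: [0.5206, -0.2006, 0.0773]
tool_rot: [-2.633, -0.711, -1.088]
force: [0.4, -0.5, 0.6]
gripper_width: 0.702
gripper_force: 0.0
```

```bash
python3 - <<'E'
from h import *
s=get_state();print(s["time"],s["joint_pos"]); B=ori(45,30)
g=tcpo([.508,-.2138],.043,B)
path([(g,B)])
E
```

```text
11.3167 [-0.7671  0.6354  2.094   1.4088  0.7619 -0.9697]
[ 0.5209 -0.2064  0.0282] [-0.007, 0.001, 0.0] [-0.244, 0.036, 0.219]
```

move_arm --series '[-0.007,0,0,-0.08,0.036,0.07,-0.4,-0.007,0,0,-0.244,0.036,0.219,-0.4,-0.007,0,0,-0.244,0.036,0.219,-0.4,-0.007,0,0,-0.244,0.036,0.219,-0.4,-0.007,0,0,-0.244,0.036,0.219,-0.4]'

```text
time: 11.73
ee_pos: [0.5231, -0.2098, 0.0327]
tool_rot: [-2.643, -0.713, -1.102]
force: [-0.3, -0.5, 0.2]
gripper_width: 0.701
gripper_force: 0.0
```

move_arm --series '[0,0,0,0,0,0,1,0,0,0,0,0,0,1,0,0,0,0,0,0,1,0,0,0,0,0,0,1,0,0,0,0,0,0,1,0,0,0,0,0,0,1]'

```text
time: 12.23
ee_pos: [0.5232, -0.2105, 0.0327]
tool_rot: [-2.643, -0.712, -1.105]
force: [-5.1, 0.3, 11.5]
gripper_width: 0.377
gripper_force: 58.4
```

```bash
python3 - <<'E'
from h import *
s=get_state();print(s["time"],s["ee_pos"],s["tool_rot"],s["joint_pos"],s["gripper_width"])
p=s["ee_pos"];B=R.from_rotvec(s["tool_rot"]); up=p+[0,0,.12]
Ra=R.from_euler('z',-25,degrees=True)*B; Rm=R.from_euler('z',-13,degrees=True)*B
off=B.inv().apply(p-np.r_[.508,-.2138,0])
w1=np.r_[stand(-50,30),.085]+Ra.apply(off);print(w1)
path([(up,B),(up+(w1-up)/2,Rm),(w1,Ra)])
E
```

```text
12.2333 [ 0.5232 -0.2105  0.0327] [-2.6425 -0.7116 -1.1053] [-0.7781  0.7387  2.0765  1.5127  0.7527 -1.1169] 0.37658978606745164
[0.5455 0.1053 0.1177]
[ 0.5232 -0.2105  0.1527] [0.0, 0.0, 0.0] [0.568, 0.008, -0.563]
[ 0.5343 -0.0526  0.1352] [-0.154, -0.002, 0.153] [0.338, -0.876, 0.495]
[0.5455 0.1053 0.1177] [-0.142, -0.002, 0.141] [0.19, -0.986, 0.343]
```

move_arm --series '[0,0,0,0.1,0,-0.1,1,0,0,0,0.28,0,-0.28,1,0,0,0,0.568,0,-0.563,1,0,0,0,0.568,0,-0.563,1,0,0,0,0.568,0,-0.563,1,0,0,0,0.568,0,-0.563,1]'

```text
time: 12.73
ee_pos: [0.5226, -0.2097, 0.1521]
tool_rot: [-2.645, -0.714, -1.104]
force: [1.3, 0.3, -0.6]
gripper_width: 0.371
gripper_force: 60.1
```

move_arm --series '[-0.05,0,0.05,0.08,-0.2,0.12,1,-0.1,0,0.1,0.16,-0.4,0.24,1,-0.154,-0.002,0.153,0.24,-0.6,0.35,1,-0.154,-0.002,0.153,0.338,-0.876,0.495,1,-0.154,-0.002,0.153,0.338,-0.876,0.495,1,-0.154,-0.002,0.153,0.338,-0.876,0.495,1,-0.154,-0.002,0.153,0.338,-0.876,0.495,1]'

```text
time: 13.32
ee_pos: [0.5318, -0.0489, 0.1307]
tool_rot: [-2.777, -0.421, -1.147]
force: [0.7, 0.1, -0.9]
gripper_width: 0.375
gripper_force: 60.1
```

```bash
cat >> h.py <<'E'
def setg(name,pg,rg,bot,az):   # store the grasp: tcp, rotvec, bottle xy, turn to give it for placing
    import json; json.dump([list(pg),list(rg),list(bot),az],open(name+".json","w"))
def goto(name,ys,W,xs=0,board=.0123):
    import json; pg,rg,bot,az=json.load(open(name+".json")); B=R.from_rotvec(rg); Ra=R.from_euler('z',az,degrees=True)*B
    off=B.inv().apply(np.array(pg)-np.r_[bot,0.0]); s=get_state()
    print(s["time"],s["joint_pos"]); path([(np.r_[stand(x+xs,ys),z+board]+Ra.apply(off),Ra) for x,z in W])
def check(name,kind,cam="top"):
    import json; pg,rg,bot,az=json.load(open(name+".json")); B=R.from_rotvec(rg)
    o=B.inv().apply(np.r_[bot,0.0745]-np.array(pg)); s=get_state(); R0=R.from_rotvec(s["tool_rot"]); P=s["ee_pos"]+R0.apply(o)
    im=snapshot(cam); cv2.imwrite("pics/chk_%s_%s.png"%(name,cam),im[:,:,::-1]); p=proj(cam,P)[0]; print("cap",P,cam,p,capc(im,p,kind))
E
python3 - <<'E'
from h import *
setg("red",[.5232,-.2105,.0327],[-2.6425,-.7116,-1.1053],[.5104,-.2179],-25)
goto("red",30,[(-50,.07)])
E
```

```text
13.3167 [-0.3576  0.4352  2.3242  2.1117  0.5209 -1.1086]
[0.5451 0.11   0.115 ] [-0.146, 0.005, 0.141] [0.211, -0.987, 0.349]
```

move_arm --series '[-0.05,0,0.05,0.07,-0.25,0.1,1,-0.1,0,0.1,0.14,-0.5,0.2,1,-0.146,0.005,0.141,0.21,-0.7,0.32,1,-0.146,0.005,0.141,0.205,-0.92,0.335,1,-0.146,0.005,0.141,0.205,-0.92,0.335,1,-0.146,0.005,0.141,0.205,-0.92,0.335,1,-0.146,0.005,0.141,0.205,-0.92,0.335,1]'

```text
time: 13.9
ee_pos: [0.5487, 0.0971, 0.117]
tool_rot: [-2.877, -0.12, -1.205]
force: [0.5, -0.2, -0.2]
gripper_width: 0.376
gripper_force: 60.2
```

```bash
python3 - <<'E'
from h import *
goto("red",20,[(-50,.07),(-22,.04),(0,.011)])
check("red","red")
E
```

```text
13.9 [ 0.2072  0.4798  2.3299  3.3636  0.466  -1.6875]
[0.544 0.1   0.115] [0.006, -0.003, -0.004] [-0.03, -0.022, -0.012]
[0.5719 0.0971 0.085 ] [0.0, 0.0, 0.0] [-0.013, 0.033, 0.271]
[0.5938 0.0949 0.056 ] [0.0, 0.0, 0.0] [-0.036, 0.026, 0.239]
cap [0.5339 0.096  0.1587] top [222.654  196.4173] (array([222. , 196.5]), np.int64(44))
```

move_arm --series '[0.006,-0.003,-0.004,-0.04,0,0.12,1,0.006,-0.003,-0.004,-0.043,0.011,0.26,1,0.006,-0.003,-0.004,-0.06,0.025,0.38,1,0.006,-0.003,-0.004,-0.079,0.037,0.498,1,0.006,-0.003,-0.004,-0.079,0.037,0.498,1,0.006,-0.003,-0.004,-0.079,0.037,0.498,1]'

```text
time: 14.45
ee_pos: [0.5933, 0.0934, 0.0555]
tool_rot: [-2.875, -0.132, -1.196]
force: [0.2, -0.7, -0.3]
gripper_width: 0.374
gripper_force: 60.1
```

```bash
python3 - <<'E'
from h import *
goto("red",20,[(0,.011),(0,.0)])
check("red","red")
E
```

```text
14.45 [ 0.1684  0.6607  2.2358  3.2651  0.5442 -1.6267]
[0.5938 0.0949 0.056 ] [-0.001, 0.002, 0.001] [0.006, -0.009, 0.001]
[0.5938 0.0949 0.045 ] [0.0, 0.0, 0.0] [-0.052, -0.001, 0.052]
cap [0.5786 0.0921 0.0973] top [226.9935 185.5713] (array([226.4878, 185.7805]), np.int64(41))
```

move_arm --series '[0,0,0,-0.01,0,0.016,1,0,0,0,-0.022,0,0.028,1,0,0,0,-0.033,0,0.038,1,0,0,0,-0.041,0,0.046,1,0,0,0,-0.045,0,0.05,1,0,0,0,-0.045,0,0.05,1]'

```text
time: 15.0
ee_pos: [0.5938, 0.0948, 0.0467]
tool_rot: [-2.873, -0.135, -1.198]
force: [0.5, -0.0, -1.0]
gripper_width: 0.371
gripper_force: 60.1
```

move_arm --series '[0,0,0,-0.005,0,0.005,1,0,0,0,-0.009,0,0.009,1,0,0,0,-0.012,0,0.012,1,0,0,0,-0.012,0,0.012,1]'

```text
time: 15.33
ee_pos: [0.5942, 0.0948, 0.0447]
tool_rot: [-2.872, -0.135, -1.201]
force: [-2.5, -0.0, 3.5]
gripper_width: 0.374
gripper_force: 60.7
```

Contact is at the expected height. I'll release partly, then retreat.

move_arm --series '[0,0,0,0.001,0,-0.001,1,0,0,0,0.001,0,-0.001,-0.15,0,0,0,0.001,0,-0.001,-0.15,0,0,0,0.001,0,-0.001,-0.15,0,0,0,0.001,0,-0.001,-0.15]'

```text
time: 15.75
ee_pos: [0.5939, 0.0947, 0.0443]
tool_rot: [-2.873, -0.135, -1.198]
force: [-0.5, -0.0, 0.1]
gripper_width: 0.575
gripper_force: 0.0
```

move_arm --series '[0,0,0,0,0,-0.1,-0.15,0,0,0,0,0,-0.3,-0.15,0,0,0,0,0,-0.55,-0.15,0,0,0,0,0,-0.9,-0.15,0,0,0,0,0,-0.9,-0.15]'

```text
time: 16.17
ee_pos: [0.4942, 0.0865, 0.1409]
tool_rot: [-2.874, -0.135, -1.196]
force: [0.0, 0.9, -0.4]
gripper_width: 0.576
gripper_force: 0.0
```

```bash
python3 - <<'E'
from h import *
s=get_state();p=s["ee_pos"];print(p,s["joint_pos"]); B=ori(45,5)
b=snapshot("top");cv2.imwrite("pics/t4f.png",b[:,:,::-1])
for n,ys,k in(("violet",84,0),("red",20,0)):
    q=proj("top",np.r_[stand(0,ys),.0868])[0];print(n,q,capc(b,q,n))
g=tcpo([.4633,.3467],.043,B,.021)+[0,-.002,0]; up=g+[0,0,.12]
m=p+(up-p)/2+[-.02,0,0.02]
path([(m,B),(up,B),(g,B)])
for j1,j in ((.3,2.7),(.55,2.5),(.6,2.8)): print(wrist(B,j1,j))
E
```

```text
[0.4942 0.0865 0.1409] [ 0.2004  0.3728  2.4375  3.3335  0.461  -1.6716]
violet [205.503  183.3185] (array([205.0526, 183.0789]), np.int64(38))
red [226.8491 186.183 ] (array([226.65, 186.2 ]), np.int64(40))
[0.4661 0.2162 0.1645] [0.004, -0.005, 0.008] [0.035, -0.876, -0.195]
[0.4781 0.346  0.1482] [0.0, 0.0, 0.0] [0.032, -0.855, 0.187]
[0.4781 0.346  0.0282] [0.0, 0.0, 0.0] [-0.566, 0.0, 0.566]
[ 3.575   0.3635 -1.8274]
[ 4.4531  0.3327 -2.5288]
[ 3.9316  0.5102 -1.914 ]
```

```bash
python3 - <<'E'
from h import *
s=get_state();p=s["ee_pos"]; B=ori(45,22)
g=tcpo([.4633,.3467],.043,B,.021)+[0,-.002,0]; up=g+[0,0,.11]
m=p+(up-p)/2+[-.01,0,0.01]
path([(m,B),(up,B),(g,B)])
for j1,j in ((.3,2.7),(.6,2.5),(.65,2.8)): print(wrist(B,j1,j))
E
```

```text
[0.476  0.2184 0.1498] [0.205, -0.003, -0.192] [0.013, -0.886, -0.078]
[0.4771 0.3503 0.1382] [0.0, 0.0, 0.0] [0.183, -0.812, 0.292]
[0.4771 0.3503 0.0282] [0.0, 0.0, 0.0] [-0.519, 0.0, 0.519]
[ 2.9663  0.347  -1.4652]
[ 4.0029  0.2011 -2.2681]
[ 3.571   0.4628 -1.7693]
```

move_arm --series '[0.07,0,-0.07,0,-0.25,-0.03,-0.4,0.14,0,-0.13,0,-0.5,-0.05,-0.4,0.205,-0.003,-0.192,0.013,-0.7,-0.078,-0.4,0.205,-0.003,-0.192,0.013,-0.886,-0.078,-0.4,0.205,-0.003,-0.192,0.013,-0.886,-0.078,-0.4,0.205,-0.003,-0.192,0.013,-0.886,-0.078,-0.4]'

```text
time: 16.72
ee_pos: [0.4799, 0.2205, 0.1476]
tool_rot: [-2.722, -0.532, -1.129]
force: [-0.5, -0.3, 0.1]
gripper_width: 0.702
gripper_force: 0.0
```

move_arm --series '[0,0,0,0.05,-0.25,0.1,-0.4,0,0,0,0.11,-0.5,0.2,-0.4,0,0,0,0.183,-0.812,0.292,-0.4,0,0,0,0.183,-0.812,0.292,-0.4,0,0,0,0.183,-0.812,0.292,-0.4]'

```text
time: 17.13
ee_pos: [0.4818, 0.3539, 0.136]
tool_rot: [-2.722, -0.531, -1.13]
force: [0.1, 0.2, 0.6]
gripper_width: 0.697
gripper_force: 0.0
```

```bash
python3 - <<'E'
from h import *
s=get_state();print(s["time"],s["joint_pos"]); B=ori(45,22)
g=tcpo([.4633,.3467],.043,B,.021)+[0,-.002,0]
path([(g+[0,0,.09],B),(g,B)])
E
```

```text
17.1333 [ 0.7364  0.4579  2.2244  3.8516  0.3829 -1.9908]
[0.4771 0.3503 0.1182] [-0.001, -0.002, 0.001] [-0.111, 0.01, 0.057]
[0.4771 0.3503 0.0282] [0.0, 0.0, 0.0] [-0.424, 0.0, 0.424]
```

move_arm --series '[0,0,0,-0.11,0.01,0.057,-0.4,0,0,0,-0.11,0.01,0.057,-0.4,0,0,0,-0.32,0.01,0.27,-0.4,0,0,0,-0.5,0.01,0.45,-0.4,0,0,0,-0.535,0.01,0.481,-0.4,0,0,0,-0.535,0.01,0.481,-0.4,0,0,0,-0.535,0.01,0.481,-0.4]'

```text
time: 17.72
ee_pos: [0.4764, 0.346, 0.0289]
tool_rot: [-2.726, -0.528, -1.129]
force: [0.8, 0.5, 0.1]
gripper_width: 0.7
gripper_force: 0.0
```

move_arm --series '[0,0,0,0,0,0,1,0,0,0,0,0,0,1,0,0,0,0,0,0,1,0,0,0,0,0,0,1,0,0,0,0,0,0,1,0,0,0,0,0,0,1]'

```text
time: 18.22
ee_pos: [0.4772, 0.3478, 0.0319]
tool_rot: [-2.719, -0.527, -1.136]
force: [-1.9, -2.2, 8.9]
gripper_width: 0.373
gripper_force: 58.8
```

```bash
python3 - <<'E'
from h import *
s=get_state();p=s["ee_pos"];B=R.from_rotvec(s["tool_rot"]);z=B.apply([0,0,1]);f=z[:2]/np.hypot(*z[:2]);n=np.array([-f[1],f[0]])
est=np.array([.4633,.3467]); bot=f*(est@f)+n*(p[:2]@n); print(p,bot)
setg("blue",p,s["tool_rot"],bot,-17)
up=p+[0,0,.11]; path([(up,B)])
Ra=R.from_euler('z',-17,degrees=True)*B; off=B.inv().apply(p-np.r_[bot,0]); w1=np.r_[stand(-55,-42),.085]+Ra.apply(off)
Q=lambda a:R.from_euler('z',a,degrees=True)*B
import h; h.get_state=lambda:{"ee_pos":up,"tool_rot":s["tool_rot"]}
path([(up+(w1-up)/3+[-.02,0,.01],Q(-6)),(up+(w1-up)*2/3+[-.02,0,0.01],Q(-12)),(w1,Ra)])
E
```

```text
[0.4772 0.3478 0.0319] [0.4649 0.3428]
[0.4772 0.3478 0.1419] [0.0, 0.0, 0.0] [0.522, -0.001, -0.515]
[0.4753 0.2448 0.1436] [-0.071, 0.0, 0.07] [-0.181, 0.632, -0.2]
[0.4933 0.1418 0.1352] [-0.071, 0.0, 0.07] [-0.091, 0.694, -0.014]
[0.5313 0.0387 0.1169] [-0.059, 0.0, 0.059] [0.005, 0.72, 0.179]
```

move_arm --series '[0,0,0,0.1,0,-0.1,1,0,0,0,0.28,0,-0.28,1,0,0,0,0.522,0,-0.515,1,0,0,0,0.522,0,-0.515,1,0,0,0,0.522,0,-0.515,1]'

```text
time: 18.63
ee_pos: [0.4782, 0.349, 0.1448]
tool_rot: [-2.715, -0.525, -1.139]
force: [-0.4, 0.1, -1.0]
gripper_width: 0.381
gripper_force: 60.2
```

move_arm --series '[-0.03,0,0.03,-0.06,0.2,-0.07,1,-0.071,0,0.07,-0.12,0.4,-0.14,1,-0.071,0,0.07,-0.181,0.632,-0.2,1,-0.071,0,0.07,-0.181,0.632,-0.2,1]'

```text
time: 18.97
ee_pos: [0.4723, 0.2396, 0.1395]
tool_rot: [-2.785, -0.391, -1.148]
force: [-0.3, -0.5, -1.5]
gripper_width: 0.378
gripper_force: 60.2
```

move_arm --series '[-0.03,0,0.03,-0.03,0.2,0,1,-0.071,0,0.07,-0.06,0.4,-0.01,1,-0.071,0,0.07,-0.091,0.694,-0.014,1,-0.071,0,0.07,-0.091,0.694,-0.014,1]'

```text
time: 19.3
ee_pos: [0.492, 0.1386, 0.1319]
tool_rot: [-2.834, -0.246, -1.172]
force: [-0.6, 0.5, -0.8]
gripper_width: 0.378
gripper_force: 60.3
```

```bash
python3 - <<'E'
from h import *
goto("blue",-42,[(-55,.075),(0,.011)])
E
```

```text
19.3 [ 0.3079  0.4058  2.4178  3.3549  0.4708 -1.6665]
[0.5313 0.0387 0.1192] [-0.057, 0.007, 0.06] [0.041, 0.701, 0.162]
[0.586  0.0331 0.0552] [0.0, 0.0, 0.0] [-0.05, 0.069, 0.556]
```

move_arm --series '[-0.03,0,0.03,0.01,0.2,0.04,1,-0.057,0.007,0.06,0.025,0.45,0.1,1,-0.057,0.007,0.06,0.041,0.701,0.162,1,-0.057,0.007,0.06,0.041,0.701,0.162,1,-0.057,0.007,0.06,0.041,0.701,0.162,1,-0.057,0.007,0.06,0.041,0.701,0.162,1]'

```text
time: 19.8
ee_pos: [0.5315, 0.0411, 0.1195]
tool_rot: [-2.864, -0.124, -1.198]
force: [-0.8, 0.7, -0.6]
gripper_width: 0.379
gripper_force: 60.3
```

```bash
python3 - <<'E'
from h import *
goto("blue",-42,[(0,.011)])
check("blue","blue")
E
```

```text
19.8 [ 0.0327  0.4594  2.3828  3.0586  0.4936 -1.5351]
[0.586  0.0331 0.0552] [-0.0, -0.001, 0.0] [-0.054, 0.085, 0.555]
cap [0.5182 0.0399 0.1621] top [242.5065 202.3999] (array([242.0952, 201.619 ]), np.int64(42))
```

move_arm --series '[0,0,0,-0.01,0.02,0.14,1,0,0,0,-0.02,0.04,0.28,1,0,0,0,-0.04,0.065,0.42,1,0,0,0,-0.06,0.085,0.545,1,0,0,0,-0.06,0.085,0.545,1,0,0,0,-0.06,0.085,0.545,1]'

```text
time: 20.35
ee_pos: [0.5841, 0.0355, 0.0554]
tool_rot: [-2.863, -0.13, -1.196]
force: [0.2, 0.5, -1.1]
gripper_width: 0.376
gripper_force: 60.2
```

```bash
python3 - <<'E'
from h import *
goto("blue",-42,[(0,.011),(0,0)])
check("blue","blue")
print(proj("top",[.58,.033,.095])-proj("top",[.578,.033,.095]))
E
```

```text
20.35 [ 0.0103  0.6598  2.2706  3.0353  0.581  -1.5383]
[0.586  0.0331 0.0552] [-0.003, 0.0, 0.003] [0.007, 0.017, 0.009]
[0.586  0.0331 0.0442] [0.0, 0.0, 0.0] [-0.052, 0.0, 0.052]
cap [0.5708 0.0342 0.098 ] top [246.5312 188.7686] (array([246.1714, 188.0286]), np.int64(35))
[[ 0.0272 -0.6617]]
```

move_arm --series '[0,0,0,-0.014,0,0.014,1,0,0,0,-0.027,0,0.027,1,0,0,0,-0.038,0,0.038,1,0,0,0,-0.045,0,0.045,1,0,0,0,-0.049,0,0.049,1,0,0,0,-0.049,0,0.049,1]'

```text
time: 20.9
ee_pos: [0.5849, 0.0332, 0.0455]
tool_rot: [-2.864, -0.126, -1.199]
force: [1.1, -0.2, -0.6]
gripper_width: 0.375
gripper_force: 60.2
```

move_arm --series '[0,0,0,-0.005,0,0.005,1,0,0,0,-0.009,0,0.009,1,0,0,0,-0.012,0,0.012,1,0,0,0,-0.012,0,0.012,1]'

```text
time: 21.23
ee_pos: [0.5854, 0.0332, 0.044]
tool_rot: [-2.862, -0.126, -1.203]
force: [-4.1, -1.1, 9.3]
gripper_width: 0.377
gripper_force: 61.2
```

move_arm --series '[0,0,0,0.003,0,-0.003,1,0,0,0,0.003,0,-0.003,-0.15,0,0,0,0.003,0,-0.003,-0.15,0,0,0,0.003,0,-0.003,-0.15,0,0,0,0.003,0,-0.003,-0.15]'

```text
time: 21.65
ee_pos: [0.5851, 0.0333, 0.0436]
tool_rot: [-2.863, -0.126, -1.199]
force: [-0.0, -0.6, -0.5]
gripper_width: 0.574
gripper_force: 0.0
```

move_arm --series '[0,0,0,0,0,-0.1,-0.15,0,0,0,0,0,-0.3,-0.15,0,0,0,0,0,-0.55,-0.15,0,0,0,0,0,-0.9,-0.15,0,0,0,0,0,-0.9,-0.15]'

```text
time: 22.07
ee_pos: [0.4849, 0.0247, 0.1398]
tool_rot: [-2.865, -0.126, -1.196]
force: [-0.7, -0.0, -1.0]
gripper_width: 0.575
gripper_force: 0.0
```

```bash
python3 - <<'E'
from h import *
s=get_state();p=s["ee_pos"];print(p,s["joint_pos"]); B=ori(45,-6)
a=snapshot("scene");b=snapshot("top");cv2.imwrite("pics/t5f.png",b[:,:,::-1]);cv2.imwrite("pics/s5f.png",a[:,:,::-1])
for n,ys,k in(("violet",84,0),("red",20,0),("blue",-42,0)):
    q=proj("top",np.r_[stand(0,ys),.0868])[0];print(n,q,capc(b,q,n))
A=cv2.resize(a[160:290,150:310,::-1],(480,390));C_=cv2.resize(b[140:240,160:300,::-1],(320,229));C_=cv2.copyMakeBorder(C_,0,390-229,0,0,cv2.BORDER_CONSTANT)
cv2.imwrite("pics/5.png",np.hstack([A,C_]))
g=np.r_[stand(-38,-168),.053]; 
path([(g+[0,0,.08],B),(g,B)])
E
```

```text
[0.4849 0.0247 0.1398] [-0.0229  0.3687  2.4745  2.974   0.4956 -1.5008]
violet [205.503  183.3185] (array([205.0526, 183.0789]), np.int64(38))
red [226.8491 186.183 ] (array([226.65, 186.2 ]), np.int64(40))
blue [247.5258 188.9576] (array([246.6857, 188.9143]), np.int64(35))
[ 0.522  -0.0895  0.133 ] [-0.131, -0.009, 0.129] [0.077, 0.778, 0.145]
[ 0.522  -0.0895  0.053 ] [0.0, 0.0, 0.0] [-0.377, 0.0, 0.377]
```

View pics/5.png

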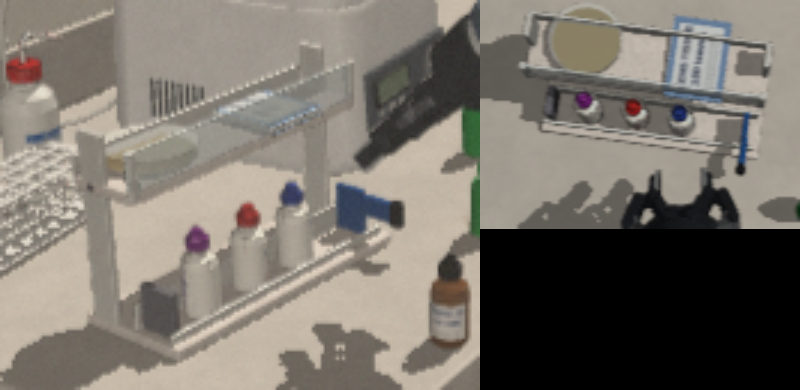

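All three bottles stand upright in the channel in order: violet, red, blue. Next I'll shut the fingers and go to the right side of the bookend tab.

move_arm --series '[-0.05,0,0.05,0.02,0.2,0.04,1,-0.1,0,0.1,0.05,0.45,0.1,1,-0.131,-0.009,0.129,0.077,0.778,0.145,1,-0.131,-0.009,0.129,0.077,0.778,0.145,1,-0.131,-0.009,0.129,0.077,0.778,0.145,1,-0.131,-0.009,0.129,0.077,0.778,0.145,1,-0.131,-0.009,0.129,0.077,0.778,0.145,1]'

```text
time: 22.75
ee_pos: [0.5228, -0.0889, 0.1304]
tool_rot: [2.864, -0.149, 1.181]
force: [0.3, -1.2, 0.3]
gripper_width: 0.001
gripper_force: 0.0
```

```bash
python3 - <<'E'
from h import *
s=get_state();print(s["joint_pos"],s["gripper_width"]); B=ori(45,-6)
g=np.r_[stand(-38,-168),.053]; path([(g,B),(np.r_[stand(-38,-150),.053],B)])
E
```

```text
[-0.2486  0.4191  2.3807  2.9038  0.4462 -1.4586] 0.0006276539095609419
[ 0.522  -0.0895  0.053 ] [-0.001, 0.003, 0.001] [-0.367, 0.005, 0.363]
[ 0.5238 -0.0716  0.053 ] [0.0, 0.0, 0.0] [-0.0, -0.12, -0.0]
```

move_arm --series '[0,0,0,-0.12,0,0.12,1,0,0,0,-0.25,0,0.25,1,-0.001,0.003,0.001,-0.367,0.005,0.363,1,-0.001,0.003,0.001,-0.367,0.005,0.363,1,-0.001,0.003,0.001,-0.367,0.005,0.363,1]'

```text
time: 23.17
ee_pos: [0.5211, -0.0888, 0.0519]
tool_rot: [2.865, -0.15, 1.181]
force: [0.4, -0.6, 0.7]
gripper_width: -0.001
gripper_force: 0.0
```

move_arm --series '[0,0,0,0,-0.04,0,1,0,0,0,0,-0.08,0,1,0,0,0,0,-0.11,0,1,0,0,0,0,-0.13,0,1,0,0,0,0,-0.15,0,1,0,0,0,0,-0.17,0,1,0,0,0,0,-0.19,0,1,0,0,0,0,-0.2,0,1]'

```text
time: 23.83
ee_pos: [0.526, -0.06, 0.0544]
tool_rot: [2.86, -0.151, 1.189]
force: [0.8, -1.5, 2.6]
gripper_width: 0.002
gripper_force: 1.2
```

```bash
cat >> h.py <<'E'
def grip():   # bookend grip: dark blob/blue plate in top view -> bookend face y in stand frame
    b=snapshot("top");h_=cv2.cvtColor(b,cv2.COLOR_RGB2HSV).astype(int);m=(h_[...,0]>100)&(h_[...,0]<125)&(h_[...,1]>150)
    s=get_state();p=s["ee_pos"];d=p[:2]-ST;print("t",s["time"],"tcp stand",d@U*1e3,d@V*1e3,"z",p[2],"F",s["force"],"Fy",s["force"][:2]@V)
    for y in range(-140,60,2): pass
    best=[]
    for y in np.arange(-140,45,1.0):
        P=np.array([np.r_[stand(x,y-5),.012+z] for x,z in [(-50,45),(-45,45),(-40,45),(-35,45),(-30,45),(-25,45)]]);q=proj("top",P)
        best.append((sum(m[int(round(v)),int(round(u))] for u,v in q),y))
    k=max(best)[0];print("bookend face y ~",np.mean([y for c,y in best if c==k]),k)
    for n in("violet","red","blue"):
        r=[]
        for ys in np.arange(-60,120,4):
            q=proj("top",np.r_[stand(0,ys),.0868])[0];c,k=capc(b,q,n); 
            if k>20: r.append((np.hypot(*(c-q)),ys+(q[0]-c[0])/ .345,(c-q)[1]))
        print(n,min(r) if r else None)
E
python3 -W ignore -c "
from h import *
grip()"
```

```text
t 23.8833 tcp stand -37.04363412998291 -138.15048842131037 z 0.054270119697654565 F [ 0.4525 -1.4063  1.1638] Fy -1.352476539679889
bookend face y ~ -48.0 0
violet (np.float64(0.5101256630200232), np.float64(85.30539249560404), np.float64(-0.23959067655167132))
red (np.float64(0.19985815424273526), np.float64(20.57719288900022), np.float64(0.017026712077125694))
blue (np.float64(0.17916259078847493), np.float64(-39.49826352664491), np.float64(0.04621624493768195))
```

```bash
cat >> h.py <<'E'
def be():
    a=snapshot("scene");h_=cv2.cvtColor(a,cv2.COLOR_RGB2HSV).astype(int);m=((h_[...,0]>100)&(h_[...,0]<125)&(h_[...,1]>90)).astype(float)
    s=get_state();p=s["ee_pos"];d=p[:2]-ST;print("t",s["time"],"tcp",d@U*1e3,d@V*1e3,p[2],"F",s["force"])
    sc=[]
    for y in np.arange(-135,45,.5):
        q=proj("scene",[np.r_[stand(x,y),.012+z] for x,z in[(17,10),(-17,10),(-17,50),(17,50)]])
        M=np.zeros((420*4,560*4),np.uint8);cv2.fillPoly(M,[np.round((q+.5)*4).astype(np.int32)],255);M=cv2.resize(M,(560,420),interpolation=cv2.INTER_AREA)/255.
        sc.append(((M*m).sum()-(M*(1-m)).sum(),y))
    print("bookend face y",max(sc)); return a
E
python3 -W ignore - <<'E'
from h import *
import h
be()
im=cv2.imread("pics/s5f.png")[:,:,::-1].copy(); h.snapshot=lambda c:im; be()
E
```

```text
t 23.9333 tcp -37.15691509679962 -138.29900236952702 0.05410439472893917 F [ 0.4179 -1.286   1.2778]
bookend face y (np.float64(0.0), np.float64(44.5))
t 23.9333 tcp -37.15691509679962 -138.29900236952702 0.05410439472893917 F [ 0.4179 -1.286   1.2778]
bookend face y (np.float64(0.0), np.float64(44.5))
```

```bash
sed -i 's/\.012+z\]/.012+z\/1e3]/' h.py
python3 -W ignore - <<'E'
from h import *
import h
be()
im=cv2.imread("pics/s5f.png")[:,:,::-1].copy(); h.snapshot=lambda c:im; be()
E
```

```text
t 23.9833 tcp -37.23265455819189 -138.42306755927873 0.0539778997716585 F [ 0.2257 -1.0843  1.5576]
bookend face y (np.float64(87.86274509803923), np.float64(-119.5))
t 23.9833 tcp -37.23265455819189 -138.42306755927873 0.0539778997716585 F [ 0.2257 -1.0843  1.5576]
bookend face y (np.float64(74.61568627450981), np.float64(-128.5))
```

The bookend is sliding with the finger. I'll continue gently.

move_arm --series '[0,0,0,0,-0.04,0,1,0,0,0,0,-0.08,0,1,0,0,0,0,-0.12,0,1,0,0,0,0,-0.16,0,1,0,0,0,0,-0.2,0,1,0,0,0,0,-0.24,0,1,0,0,0,0,-0.28,0,1,0,0,0,0,-0.3,0,1]'

```text
time: 24.65
ee_pos: [0.5303, -0.0144, 0.0538]
tool_rot: [2.861, -0.15, 1.187]
force: [0.8, -1.6, 2.1]
gripper_width: 0.003
gripper_force: 1.3
```

move_arm --series '[0,0,0,0,-0.02,0,1,0,0,0,0,-0.04,0,1,0,0,0,0,-0.06,0,1,0,0,0,0,-0.08,0,1,0,0,0,0,-0.1,0,1,0,0,0,0,-0.12,0,1,0,0,0,0,-0.14,0,1,0,0,0,0,-0.16,0,1]'

```text
time: 25.32
ee_pos: [0.5327, 0.0086, 0.0538]
tool_rot: [2.861, -0.152, 1.187]
force: [-0.2, -2.6, 1.8]
gripper_width: -0.002
gripper_force: 1.5
```

```bash
python3 -W ignore - <<'E'
from h import *
a=be();cv2.imwrite("pics/s6f.png",a[:,:,::-1]);print(get_state()["joint_pos"])
cv2.imwrite("pics/6.png",cv2.resize(a[180:290,160:290,::-1],(520,440)))
E
```

```text
t 25.3667 tcp -37.28982391301845 -68.92080259766671 0.05380551308373264 F [-1.7723 -0.5605  1.7234]
bookend face y (np.float64(5.615686274509805), np.float64(-74.0))
[ 0.0607  0.6611  2.3699  3.3296  0.6777 -1.6004]
```

View pics/6.png

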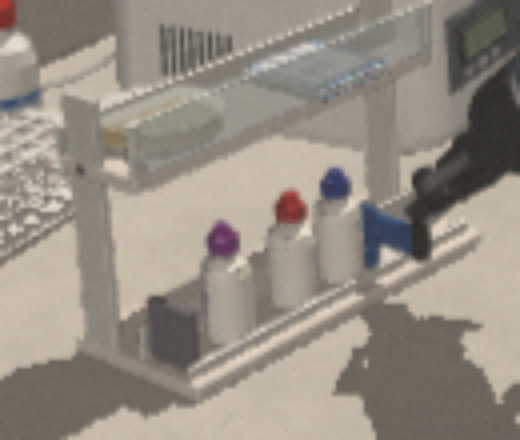

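The bookend has reached the blue bottle (about 340,240), everything is upright, and the slide continues.

move_arm --series '[0,0,0,0,-0.018,0,1,0,0,0,0,-0.036,0,1,0,0,0,0,-0.054,0,1,0,0,0,0,-0.072,0,1,0,0,0,0,-0.09,0,1,0,0,0,0,-0.108,0,1,0,0,0,0,-0.126,0,1,0,0,0,0,-0.144,0,1]'

```text
time: 26.03
ee_pos: [0.535, 0.0301, 0.0538]
tool_rot: [2.861, -0.151, 1.187]
force: [-1.3, -2.3, 3.2]
gripper_width: -0.002
gripper_force: 1.4
```

move_arm --series '[0,0,0,0,-0.018,0,1,0,0,0,0,-0.036,0,1,0,0,0,0,-0.054,0,1,0,0,0,0,-0.072,0,1,0,0,0,0,-0.09,0,1,0,0,0,0,-0.108,0,1,0,0,0,0,-0.126,0,1,0,0,0,0,-0.144,0,1]'

```text
time: 26.7
ee_pos: [0.5373, 0.0516, 0.0538]
tool_rot: [2.861, -0.151, 1.187]
force: [-1.5, -1.6, 2.0]
gripper_width: -0.003
gripper_force: 1.3
```

```bash
python3 -W ignore - <<'E'
from h import *
a=be();cv2.imwrite("pics/s7f.png",a[:,:,::-1]);grip()
E
```

```text
t 26.75 tcp -37.05287520518546 -25.680107968451626 0.053817292851214116 F [-0.7814 -0.7919  1.456 ]
bookend face y (np.float64(8.79607843137255), np.float64(-29.5))
t 26.8 tcp stand -36.996623517754585 -25.786642368901262 z 0.053837382133781655 F [-1.0452 -0.2133  1.2219] Fy -0.31933548238665277
bookend face y ~ -1.0 6
violet (np.float64(0.5101256630200232), np.float64(85.30539249560404), np.float64(-0.23959067655167132))
red (np.float64(0.38126667542520887), np.float64(51.0619758258535), np.float64(0.20158235972749594))
blue (np.float64(1.0527607787387359), np.float64(3.067316915512654), np.float64(1.002380007388723))
```

move_arm --series '[0,0,0,0,-0.018,0,1,0,0,0,0,-0.036,0,1,0,0,0,0,-0.054,0,1,0,0,0,0,-0.072,0,1,0,0,0,0,-0.09,0,1,0,0,0,0,-0.108,0,1,0,0,0,0,-0.126,0,1,0,0,0,0,-0.14,0,1]'

```text
time: 27.47
ee_pos: [0.5396, 0.0726, 0.0538]
tool_rot: [2.861, -0.151, 1.187]
force: [-1.5, -2.8, 0.9]
gripper_width: -0.003
gripper_force: 1.3
```

```bash
python3 -W ignore - <<'E'
from h import *
grip()
E
```

```text
t 27.5167 tcp stand -37.021707969236914 -4.7133645124996155 z 0.05382645777938725 F [-2.1679 -0.5998  0.7105] Fy -0.8189238421438437
bookend face y ~ 18.0 5
violet (np.float64(0.3865171924409702), np.float64(103.6691379268749), np.float64(-0.3692775482603565))
red (np.float64(0.5810779571025816), np.float64(71.37581988946117), np.float64(0.5397030255367952))
blue (np.float64(1.0202751078857406), np.float64(23.359309234560925), np.float64(0.996043854195932))
```

move_arm --series '[0,0,0,0,-0.005,0,1,0,0,0,0,-0.01,0,1,0,0,0,0,-0.015,0,1,0,0,0,0,-0.02,0,1,0,0,0,0,-0.025,0,1,0,0,0,0,-0.03,0,1,0,0,0,0,-0.035,0,1]'

```text
time: 28.1
ee_pos: [0.5401, 0.0774, 0.0538]
tool_rot: [2.861, -0.151, 1.187]
force: [-1.9, -2.1, 0.5]
gripper_width: 0.001
gripper_force: 1.3
```

move_arm --series '[0,0,0,0,-0.004,0,1,0,0,0,0,-0.008,0,1,0,0,0,0,-0.01,0,1]'

```text
time: 28.35
ee_pos: [0.5403, 0.079, 0.0538]
tool_rot: [2.861, -0.151, 1.187]
force: [-1.1, -1.6, 2.0]
gripper_width: 0.001
gripper_force: 1.3
```

move_arm --series '[0,0,0,0,-0.004,0,1,0,0,0,0,-0.008,0,1,0,0,0,0,-0.008,0,1]'

```text
time: 28.6
ee_pos: [0.5405, 0.0802, 0.0538]
tool_rot: [2.861, -0.151, 1.187]
force: [-1.0, -1.7, 1.3]
gripper_width: 0.001
gripper_force: 1.2
```

```bash
python3 -W ignore - <<'E'
from h import *
grip()
E
```

```text
t 28.65 tcp stand -37.063698058133326 2.7235664532215242 z 0.05378162169004483 F [-1.2526 -1.28    1.1877] Fy -1.4016456669617832
bookend face y ~ 27.0 5
violet (np.float64(0.3721049494689105), np.float64(111.90958468655518), np.float64(-0.37079518943252765))
red (np.float64(0.6622806894564566), np.float64(79.52811793852044), np.float64(0.6419595749705138))
blue (np.float64(1.3168289908162152), np.float64(29.99274654501903), np.float64(1.1231142857050145))
```

move_arm --series '[0,0,0,0,-0.003,0,1,0,0,0,0,-0.006,0,1,0,0,0,0,-0.006,0,1]'

```text
time: 28.9
ee_pos: [0.5406, 0.0811, 0.0538]
tool_rot: [2.861, -0.151, 1.187]
force: [-2.0, -2.2, 1.6]
gripper_width: 0.003
gripper_force: 1.2
```

move_arm --series '[0,0,0,0,-0.003,0,1,0,0,0,0,-0.003,0,1]'

```text
time: 29.07
ee_pos: [0.5406, 0.0815, 0.0538]
tool_rot: [2.861, -0.151, 1.187]
force: [-1.5, -2.6, 1.4]
gripper_width: -0.004
gripper_force: 1.2
```

move_arm --series '[0,0,0,0,-0.003,0,1,0,0,0,0,-0.003,0,1]'

```text
time: 29.23
ee_pos: [0.5406, 0.0819, 0.0538]
tool_rot: [2.861, -0.151, 1.187]
force: [-1.8, -2.0, 2.1]
gripper_width: -0.002
gripper_force: 1.3
```

move_arm --series '[0,0,0,0,-0.003,0,1,0,0,0,0,-0.003,0,1]'

```text
time: 29.4
ee_pos: [0.5406, 0.0823, 0.0538]
tool_rot: [2.86, -0.152, 1.187]
force: [-2.7, -3.0, 1.1]
gripper_width: 0.001
gripper_force: 1.7
```

move_arm --series '[0,0,0,0,-0.003,0,1,0,0,0,0,-0.003,0,1]'

```text
time: 29.57
ee_pos: [0.5406, 0.0825, 0.0538]
tool_rot: [2.86, -0.152, 1.187]
force: [-2.6, -3.3, 1.3]
gripper_width: 0.001
gripper_force: 2.4
```

```bash
python3 -W ignore - <<'E'
from h import *
grip()
a=snapshot("scene");b=snapshot("top")
A=cv2.resize(a[190:280,160:270,::-1],(550,450));B=cv2.resize(b[165:215,180:230,::-1],(250,250));cv2.imwrite("pics/8.png",np.hstack([A,cv2.copyMakeBorder(B,0,200,0,0,cv2.BORDER_CONSTANT)]))
E
```

```text
t 29.6167 tcp stand -37.15405533938836 5.050222580731853 z 0.0537675590100931 F [-2.2512 -4.5167  0.759 ] Fy -4.723643208432313
bookend face y ~ 29.5 6
violet (np.float64(0.6692415400874875), np.float64(113.36505353332845), np.float64(-0.4754960441333935))
red (np.float64(0.9344493999560525), np.float64(81.71970507178305), np.float64(0.7219368863715374))
blue (np.float64(1.2354540727428023), np.float64(32.31072255856748), np.float64(1.2307944912308244))
```

View pics/8.png

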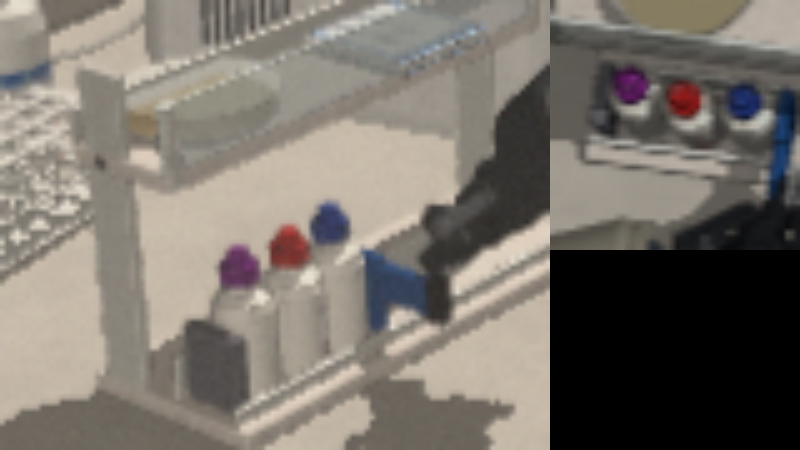

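The row is closed: the force rose to about 4.7 N and the pictures show cheek, bottles and bookend touching. I'll back off and check.

move_arm --series '[0,0,0,0,0.01,0,1,0,0,0,0,0.03,0,1,0,0,0,0,0.1,0,1,0,0,0,0,0.15,0,1,0,0,0,0,0.15,-0.2,1,0,0,0,0,0.15,-0.5,1,0,0,0,0,0.15,-0.9,1,0,0,0,0,0.15,-0.9,1]'

```text
time: 30.38
ee_pos: [0.4404, 0.0703, 0.1501]
tool_rot: [2.862, -0.15, 1.185]
force: [-0.1, -0.0, -0.4]
gripper_width: -0.001
gripper_force: 0.0
```

```bash
python3 -W ignore - <<'E'
from h import *
grip()
a=snapshot("scene");b=snapshot("top")
A=cv2.resize(a[190:280,160:270,::-1],(480,393));B=cv2.resize(b[150:220,175:245,::-1],(320,320));cv2.imwrite("pics/9.png",np.hstack([A,cv2.copyMakeBorder(B,0,73,0,0,cv2.BORDER_CONSTANT)]))
E
```

```text
t 30.4333 tcp stand -136.7020502149745 -17.459775479433347 z 0.15158305713241055 F [-2.2369 -1.385  -0.2368] Fy -1.6069837325240133
bookend face y ~ 27.5 6
violet (np.float64(0.6120973049938335), np.float64(113.38852357968177), np.float64(-0.3810291075612042))
red (np.float64(1.009052877187205), np.float64(81.73653753824438), np.float64(0.8119485007733829))
blue (np.float64(1.3140379939650257), np.float64(32.10467970809345), np.float64(1.3135416219231502))
```

View pics/9.png

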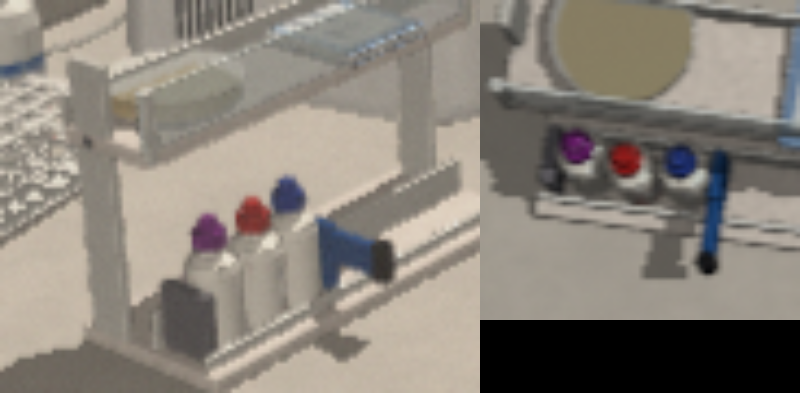

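```bash
python3 -W ignore - <<'E'
from h import *
a=snapshot("scene");b=snapshot("top");cv2.imwrite("pics/sF.png",a[:,:,::-1]);cv2.imwrite("pics/tF.png",b[:,:,::-1])
def cc(im,p,kind):
    h=cv2.cvtColor(im,cv2.COLOR_RGB2HSV).astype(int);H,S=h[...,0],h[...,1]
    lo={"violet":(132,165),"red":(170,190),"blue":(105,131)}[kind]
    m=(((H>=lo[0])&(H<=lo[1]))|((H<8)&(kind=="red")))&(S>90);y,x=np.nonzero(m)
    for _ in range(3):
        k=np.hypot(x-p[0],y-p[1])<5.5;p=np.array([x[k].mean(),y[k].mean()])
    return p,k.sum()
for n,A,B in(("violet",(207.9,243.1),(196.2,182.3)),("red",(217.8,238.5),(207.2,185)),("blue",(226,233.7),(219,185.3))):
    q,k=cc(a,A,n);r,l=cc(b,B,n);X,e=tri(q,r);d=X[:2]-ST;print(n,q,k,r,l,"stand",d@U*1e3,d@V*1e3,X[2],e)
E
```

```text
violet [207.2632 243.2368] 38 [195.6842 181.6842] 38 stand 0.8005967816934999 113.57400067000836 0.08411527430713502 0.26013906869869174
red [217.4423 239.0385] 52 [206.2381 184.3095] 42 stand -3.5602870323982523 80.68566853186587 0.08520994088604344 0.4499591461206478
blue [225.7037 234.1111] 27 [218.3529 184.8235] 34 stand -0.004849848582383072 45.034064822346316 0.08544993751408732 0.35776298752523417
```

```bash
python3 -c "
from rig import *
print(sign_off())"
```

```text
the job is handed in; nothing more can be done
None
```

The job is handed in after about 30 s on the robot's clock: the violet, red and blue bottles stand upright in that order in the channel, closed up between cheek and bookend with no gaps visible in the last pictures, and the arm is clear. Joints 4 and 6 briefly sat at their range limits (readings about 0.001 rad over) while I was placing the violet bottle; I have not seen whether that counts against the run.

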